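# Load and lock a milling jar

## Task

Get the milling jar ready for the mill: fully unscrew its captive cap, only then swing it aside, put every stone specimen lying on the bench into the jar, then swing the cap back and screw it fully shut. Finally lock it by pushing the loose lock pin through the eye on the cap and on through the sleeve behind it until its tip sticks out at the far end, and leave it there. Do not disturb the vial or the marker.

Things in the scene. Friction and masses are not known exactly. Their poses are not given: they have to be found in the camera images.
- jar: fixed aluminium milling jar on a 160 x 190 x 10 mm base plate (place and yaw vary). Origin on the jar's axis at bench height. Outside diameter 84, mouth 66, inner floor at 20 mm with a 14 mm cone in its middle, rim at 80 mm height. In its frame: hinge post (16 mm diameter) 70 mm to -y; on the +y side, at x 5 to 23 mm, a 24 x 24 mm steel sleeve on a column, with a 13 x 13 mm square hole along x
- jar_mouth (a point): centre of the jar's mouth, at rim height 80 mm; axes as the jar
- jar_eye (a point): centre of the near (-x) mouth of the sleeve's 13 mm square hole, 70 mm to +y of the jar's axis, 82 mm above the bench; axes as the jar, so the hole runs along +x, 18 mm long. The pin comes from the -x side, through the cap's eye first
- jar_post (a point): top of the hinge post (97 mm high), on the vertical axis about which the swing arm turns; axes as the jar
- swing_arm (a joint): angle of the arm that carries the cap, rad: 0 = cap over the jar (stop), grows clockwise from above to 1.8 (stop). Turns about jar_post with the cap's centre 70 mm from it, which moves first to the jar's +x; stays where left (0.12 N m). Its bar lies over the cap disc, under the T-grip. The cap's eye hits the sleeve until the cap is unscrewed by over about 1.3 rad
- cap (a joint): twist of the screw cap relative to the swing arm, rad: 0 = screwed fully shut (stop), grows anticlockwise seen from above (unscrewing) to 1.9 (stop). Needs about 0.15 N m and stays where left. The cap rises 3 mm per rad of twist. World yaw of the cap = yaw of jar + cap - swing_arm
- cap_grip (a point): point on the cap's axis in its black T-grip, an upright bar 64 mm long along the cap's x, 14 mm thick (y), 26 mm high. The point is 5 mm below the bar's top, 130 mm above the bench when shut; the bar reaches down to 21 mm below it, and the arm's top is 23 mm below it. Axes as the cap. The cap disc is 88 mm in diameter
- cap_eye (a point): centre of the cap's eye, a 24 x 24 x 6 mm steel plate on the cap's edge with a 13 x 13 mm square hole, 70 mm from the cap's axis to the cap's +y; the hole runs along the cap's x. With the cap shut it lies 5 mm in front (-x) of jar_eye on the same line
- pin: loose lock pin lying level on the bench: brass square handle 44 x 14 x 14 mm with a coaxial steel shaft 9 mm in diameter and 60 mm long, its last 7 mm tapered. Origin at the centre of the handle, 7 mm above the bench; x along the shaft, which starts at x = 22 mm and ends at x = 82 mm. About 90 g
- pin_tip (a point): tip of the lock pin's shaft; axes as the pin
- stone0: stone specimen, a rounded grey block 28 x 20 x 18 mm (its x, y, z) with a reddish vein, about 30 g; origin at its centre, 9 mm above the bench at the start. Three to five of these are present
- stone1: stone specimen, a rounded grey block 28 x 20 x 18 mm (its x, y, z) with a reddish vein, about 30 g; origin at its centre, 9 mm above the bench at the start. Three to five of these are present
- stone2: stone specimen, a rounded grey block 28 x 20 x 18 mm (its x, y, z) with a reddish vein, about 30 g; origin at its centre, 9 mm above the bench at the start. Three to five of these are present
- stone3: stone specimen, a rounded grey block 28 x 20 x 18 mm (its x, y, z) with a reddish vein, about 30 g; origin at its centre, 9 mm above the bench at the start. Three to five of these are present
- stone4: stone specimen, a rounded grey block 28 x 20 x 18 mm (its x, y, z) with a reddish vein, about 30 g; origin at its centre, 9 mm above the bench at the start. Three to five of these are present
- vial: bystander, leave alone: small closed vial, 26 mm in diameter, 55 mm tall, standing among the specimens; origin at the centre of its underside
- marker: bystander, leave alone: blue marker pen, 12 mm in diameter, 120 mm long, lying on the bench; origin under its middle, x along it

How it is judged:
By the outcome, as a careful person would: the job done as asked, in the order asked, and still so for the second after the job is handed in, with the robot touching nothing.
Of stone0, stone1, stone2, stone3, stone4 only 3 to 5 are there at a start; the rules pass over those that are not, and their reading is None.
At some moment in a run one of stone0, stone1, stone2, stone3, stone4, pin may be knocked a few centimetres aside while the robot is not near it.
Once in a run the grip may slacken for a moment while it holds something.
It also fails if it takes over 210 s, if anything falls off the work surface, if the arm or the gripper's body presses on something with over 40 N, if the wrist force passes 120 N, or if a joint passes its speed limit or range.

## Robot

A 6-joint arm with a two-finger parallel gripper is mounted at the origin on the work surface. World frame = base frame: x ahead of the robot, y to its left, z up, the work surface at z = 0. Lengths are in mm, angles in rad, forces in N, time in s.
With the tool pointing down it reaches from about 300 to 775 mm from the base axis. Payload 14.6 kg.
Tool frame: the origin (TCP) lies at the very end of the fingers, on their centre line; the grasp point (between the pads) lies env.tcp_to_grasp behind it (env.tcp_to_grasp is the distance from the TCP to the grasp point, in mm); z points along the fingers, y is the line along which they close (so a half turn about z gives the same grasp; the last joint's range is limited). The gripper opens to 85 mm and grips with 20 to 120 N. Pads are 22 mm wide; open, the fingers measure 114 mm over their backs; the gripper's body (76 mm by 85 mm) begins 54 mm behind the grasp point. The pads swing forward as they close: fully open they stand 13 mm farther back than shut.
Start: joints at [-1.18, 0.3, 1.521, -0, 1.321, -0.067], TCP at [243.079, -493.358, 231.281] pointing down, gripper open.
Joint ranges: [-3.03, 3.03], [-0.79, 2.21], [0.23, 2.52], [-1.04, 4.18], [0, 3.07], [-2.55, 2.55]. Speed limits (rad/s): [2.22, 2.22, 2.57, 3.14, 3.14, 3.14].

## Interface

Orientations are given as a unit quaternion [x, y, z, w].
In Python, from workcell import env gives the robot as it stands. The module is installed in compiled form; this text tells all that it offers.
- The arm moves only by the tool move_arm, never from a script. Its argument "plan" is a list of rows, each a list of 2 entries, a list of its own where there are three numbers: the shift along the tool's x, y, z in units of 500 mm (1.0 is 500 mm), then the turn, a rotation vector about the tool's x, y, z in units of 1.5 rad (1.0 is 1.5 rad). A call has exactly 10 rows; each row is the pose to reach, as a shift and turn from the pose commanded when the call began, along the tool's axes at that moment; what a row does not reach only later rows make up. A row lasts 1/10 s, in which the tool goes at most 50 mm and 8.59 degrees, less where a joint would pass 70% of its speed; a pose out of reach is approached as far as the arm can. A call with a number of a shift or a turn outside -1 to 1 is refused whole. A call with a gripper value outside its range is refused whole. "gripper" is the finger opening in mm, from 0 to 85.4, set as the call begins (left out, the last holds). The fingers move at their own pace and stop on an object; "newtons" is the grip in N (left out, the last holds). Time passes only in rows, so rows that repeat a pose let the fingers close, or fill a call up. It gives the time, the measured TCP pose, the force, the opening and the grip force at its end, in the units of the state.
- env.get_obs(): the state, without advancing time (a new reading comes with each control period).
- env.snapshot(name): name is "scene" or "top" or "wrist"; returns the picture (384x512x3 uint8, red, green, blue); there is no depth.
- env.get_calibration(name): a dict with "fovy" (degrees; the focal length in pixels is half the picture's height over the tangent of half this angle, whatever the lens; pixels are square), "cx", "cy" (the principal point, pixels), "k1" (the pictures are not rectified: a ray, as slopes to the right and down, at radius r is drawn at 1 + k1 r^2 times it, then the intrinsics apply), "origin" and "attitude" of the camera in the world; the wrist camera has in their place "T_tool_cam" (4x4, takes a point from camera to tool coordinates, whose origin is the TCP and whose axes are the flange's). Camera axes: x right, y up, looking along -z (the intrinsics and any distortion apply to the point x, -y, -z); pixel columns grow to the right and rows downward; lengths in mm; the calibration is good to about 2 mm. A picture is of the moment at which its call begins: read the wrist's pose just before it. get_calibration takes no time and is no camera call.
- env.job_done(): hands the job in; it is judged then, once.
Trained networks look in the newest picture that a camera, given by its name, has taken for a name from the list of things; names that differ only in an ending like _2 or _b are one class to them, and where a whole thing is asked for, a point or a joint stands for the part that bears it (a point fixed in the world has none). Each returns a list of dicts, best first, with "conf" (0 to 1); they miss things now and then, are a little off and sometimes report something else, mostly with a low value. They report only what shows in the picture. A call takes as long as a camera call.
- env.spot_in(camera, query): "rect" ([left, top, width, height] in pixels, round what is visible of it).
The state is a dict: "t": time; "q": joint angles; "joint_vel": joint speeds; "effort": joint torques, N m; "tool_pos": TCP position; "tool_rot": TCP orientation; "force": force on the tool from outside, world axes, zero at the start; "moment": the same for the moment, N m; "finger_gap": finger opening in mm; "finger_force": force on a finger pad.
Only numpy, scipy, OpenCV 4.12 (cv2) and the standard library are available. Lean on these libraries where they do the work, as an engineer would, in place of code of your own. Each camera call takes 0.05 s, during which the arm holds its last target. There are 200 camera calls.

## Working session

There is one attempt and no reset: what is moved stays moved. The work goes in short steps, Python scripts to look and compute and a tool call to move; the robot and the scene stay as the last step left them, time stands still between calls to the robot, and variables do not carry over. Pictures are saved under pics/ and viewed, at most 14 in all, crops included, and the job is handed in when it is done.

Besides the shell and the picture viewer there is one more tool, called as a command line: name --argument value ..., lists and objects as JSON in quotes. move_arm: Moves the arm, as the interface text tells. Its arguments: {"type":"object","properties":{"plan":{"type":"array","items":{"type":"array"}},"gripper":{"type":"number"},"newtons":{"type":"number"}},"required":["plan"]}

```bash
mkdir -p pics
python3 - <<'E'
from workcell import env
import cv2,numpy as np
o=env.get_obs();print({k:np.round(v,3).tolist() for k,v in o.items()},env.tcp_to_grasp)
for n in("scene","top","wrist"):
    im=env.snapshot(n);cv2.imwrite(f"pics/a_{n}.png",im[:,:,::-1])
    c=env.get_calibration(n);print(n,c)
    for q in("jar","cap_grip","cap_eye","pin","pin_tip","stone0","vial","marker"):
        if n!="wrist":print(q,[(np.round(d["rect"]).tolist(),round(d["conf"],2)) for d in env.spot_in(n,q)])
a=[cv2.imread(f"pics/a_{n}.png") for n in("scene","top")]
E
```

```text
{'t': 0.0, 'q': [-1.18, 0.301, 1.522, 0.0, 1.321, -0.067], 'joint_vel': [-0.0, 0.0, -0.001, 0.0, 0.001, -0.002], 'effort': [-0.0, -54.35, -36.179, -0.0, 0.004, -0.0], 'tool_pos': [242.993, -493.162, 230.692], 'tool_rot': [0.974, 0.227, -0.0, -0.001], 'force': [0.308, 0.312, 0.579], 'moment': [0.025, 0.027, 0.016], 'finger_force': 0.0, 'finger_gap': 85.375} 18.700000000000003
scene {'fovy': 54.10778403961944, 'cx': 253.69509128170586, 'cy': 187.73900709941995, 'k1': 0.03202685771712909, 'origin': array([1184.13747081,  227.4026541 ,  620.94128947]), 'attitude': array([0.27570206, 0.37084522, 0.72685049, 0.50808519])}
jar [([169.0, 174.0, 102.0, 87.0], 0.82), ([384.0, 280.0, 13.0, 19.0], 0.33)]
cap_grip [([202.0, 177.0, 38.0, 36.0], 0.79), ([142.0, 176.0, 25.0, 21.0], 0.55)]
cap_eye [([203.0, 175.0, 47.0, 40.0], 0.78)]
pin [([143.0, 178.0, 25.0, 20.0], 0.48)]
pin_tip []
stone0 [([389.0, 282.0, 7.0, 17.0], 0.49), ([304.0, 232.0, 11.0, 14.0], 0.43)]
vial [([356.0, 245.0, 10.0, 23.0], 0.81)]
marker [([388.0, 280.0, 12.0, 16.0], 0.61), ([173.0, 177.0, 97.0, 83.0], 0.15)]
top {'fovy': 44.06
[... 347 characters left out ...]
28.0], 0.89)]
pin []
pin_tip []
stone0 [([141.0, 205.0, 9.0, 8.0], 0.53), ([190.0, 205.0, 10.0, 7.0], 0.48), ([196.0, 180.0, 6.0, 10.0], 0.37)]
vial [([244.0, 161.0, 38.0, 28.0], 0.39)]
marker [([355.0, 231.0, 24.0, 30.0], 0.43)]
wrist {'fovy': 71.75128588491296, 'cx': 252.98585996188683, 'cy': 196.40357929241273, 'k1': -0.045387725737771216, 'T_tool_cam': array([[ 8.83194788e-04,  9.56603339e-01,  2.91391954e-01,
         7.49167976e+01],
       [ 9.99999247e-01, -5.96729256e-04, -1.07196139e-03,
         9.93231298e-01],
       [-8.51559739e-04,  2.91392682e-01, -9.56603147e-01,
        -1.42289343e+02],
       [ 0.00000000e+00,  0.00000000e+00,  0.00000000e+00,
         1.00000000e+00]])}
```

View pics/a_scene.png

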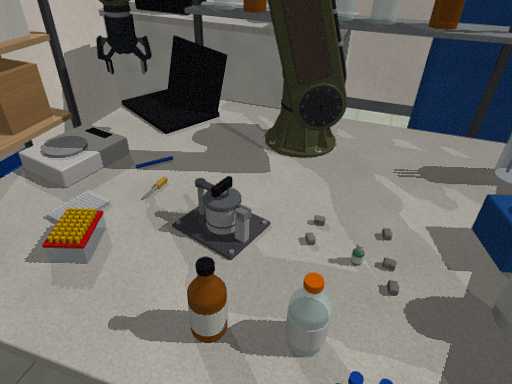

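View pics/a_top.png

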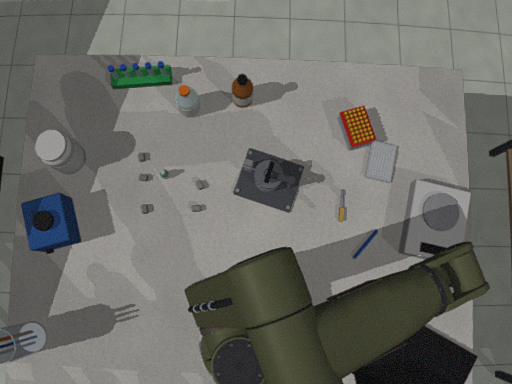

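The scene and top views show the following; the next step is coarse positions from the bench plane.
- Jar: scene (222,220), top (268,180).
- Five stones in top: (143,156), (143,177), (147,208), (201,184), (198,208).
- Vial: top (163,173).
- Pin: top (342,205), with its handle towards the robot.
- Marker: top (366,243).

```bash
cat > h.py <<'E'
from workcell import env
import cv2,numpy as np,json
from scipy.spatial.transform import Rotation as R
def cam(n,o=None):
    c=env.get_calibration(n)
    if n=="wrist":
        o=o or env.get_obs();T=c["T_tool_cam"];Rt=R.from_quat(o["tool_rot"]).as_matrix()
        return c,Rt@T[:3,:3],Rt@T[:3,3]+o["tool_pos"]
    return c,R.from_quat(c["attitude"]).as_matrix(),np.array(c["origin"])
def ray(C,uv):
    c,A,p=C;f=192/np.tan(np.radians(c["fovy"]/2))
    d=(np.array(uv,float)-[c["cx"],c["cy"]])/f;s=d.copy()
    for _ in range(20):s=d/(1+c["k1"]*(s@s))
    return A@np.array([s[0],-s[1],-1])
def onz(C,uv,z):
    d=ray(C,uv);return C[2]+d*(z-C[2][2])/d[2]
def proj(C,P):
    c,A,p=C;f=192/np.tan(np.radians(c["fovy"]/2));q=A.T@(np.array(P,float)-p)
    s=np.array([q[0],-q[1]])/-q[2];s=s*(1+c["k1"]*(s@s));return s*f+[c["cx"],c["cy"]]
def tri(views):  # [(C,uv)]
    M=np.zeros((3,3));b=np.zeros(3)
    for C,uv in views:
        d=ray(C,uv);d/=np.linalg.norm(d);Q=np.eye(3)-np.outer(d,d);M+=Q;b+=Q@C[2]
    P=np.linalg.solve(M,b);return P,[np.round(proj(C,P)-uv,1).tolist() for C,uv in views]
def rel(pos,yaw,o=None,tilt=None):
    """shift/turn in move units to put the TCP at pos, pointing down, tool x at world yaw"""
    o=o or env.get_obs();R0=R.from_quat(o["tool_rot"])
    Rt=R.from_matrix(np.array([[np.cos(yaw),np.sin(yaw),0],[np.sin(yaw),-np.cos(yaw),0],[0,0,-1]]))
    return np.round(R0.inv().apply(np.array(pos)-o["tool_pos"])/500,4).tolist(),np.round((R0.inv()*Rt).as_rotvec()/1.5,4).tolist()
def shot(name,cam_="wrist"):
    o=env.get_obs();C=cam(cam_,o);im=env.snapshot(cam_);cv2.imwrite(f"pics/{name}.png",im[:,:,::-1])
    json.dump({k:np.array(v).tolist() for k,v in o.items()},open(f"pics/{name}.json","w"));return C,o
def load(name):
    return cam("wrist",json.load(open(f"pics/{name}.json")))
def spots(cam_,q):
    return [(np.round(d["rect"],1).tolist(),round(d["conf"],2)) for d in env.spot_in(cam_,q)]
E
python3 - <<'E'
from h import *
C=cam("top")
for n,uv,z in [("jarcap",(268,175),125),("s",(143,156),9),("s",(143,177),9),("s",(147,208),9),("s",(201,184),9),("s",(198,208),9),("vial",(163,173),55),("pinhandle",(342,213),7),("pintip",(343,192),5),("mark",(366,243),6)]:
    print(n,np.round(onz(C,uv,z)))
o=env.get_obs();print(R.from_quat(o["tool_rot"]).as_matrix().round(3))
E
```

```text
jarcap [515. -67. 125.]
s [589. 333.   9.]
s [520. 329.   9.]
s [420. 309.   9.]
s [502. 141.   9.]
s [425. 147.   9.]
vial [525. 256.  55.]
pinhandle [ 423. -312.    7.]
pintip [ 491. -316.    5.]
mark [ 329. -390.    6.]
[[ 0.897  0.442 -0.   ]
 [ 0.442 -0.897  0.   ]
 [ 0.    -0.    -1.   ]]
```

Run:
```python
from h import *
print(rel((430,-200,330),0.0))
```

```text
([0.5947, -0.361, -0.1974], [-0.0, -0.0, 0.3052])
```

move_arm --plan '[[[0.5947,-0.361,-0.1974],[0,0,0.3052]],[[0.5947,-0.361,-0.1974],[0,0,0.3052]],[[0.5947,-0.361,-0.1974],[0,0,0.3052]],[[0.5947,-0.361,-0.1974],[0,0,0.3052]],[[0.5947,-0.361,-0.1974],[0,0,0.3052]],[[0.5947,-0.361,-0.1974],[0,0,0.3052]],[[0.5947,-0.361,-0.1974],[0,0,0.3052]],[[0.5947,-0.361,-0.1974],[0,0,0.3052]],[[0.5947,-0.361,-0.1974],[0,0,0.3052]],[[0.5947,-0.361,-0.1974],[0,0,0.3052]]]'

```text
t: 1.95
tool_pos: [429.9, -200.1, 329.8]
tool_rot: [1.0, 0.0, -0.0, 0.0]
force: [-0.2, -0.1, 0.3]
finger_gap: 85.3
finger_force: 0.0
```

Run:
```python
from h import *
C,o=shot("w1");print(o["tool_pos"],o["q"])
for q in("jar","cap_grip","cap_eye","pin","pin_tip","marker"):print(q,spots("wrist",q))
```

```text
[ 429.8940987  -200.1345868   329.75930999] [-5.12865141e-01  6.82778779e-02  1.56745459e+00 -1.92793108e-04
  1.50609599e+00  1.05725489e+00]
jar [([98.4, 35.7, 145.8, 129.6], 0.67)]
cap_grip [([98.7, 61.4, 93.1, 71.8], 0.89)]
cap_eye [([96.8, 61.4, 94.3, 71.5], 0.66), ([42.1, 108.2, 18.5, 23.5], 0.19)]
pin [([307.9, 121.5, 13.4, 57.1], 0.7)]
pin_tip [([307.5, 116.6, 11.7, 62.8], 0.98), ([97.5, 34.6, 144.9, 131.9], 0.25)]
marker [([327.6, 190.6, 46.6, 46.1], 0.56)]
```

View pics/w1.png

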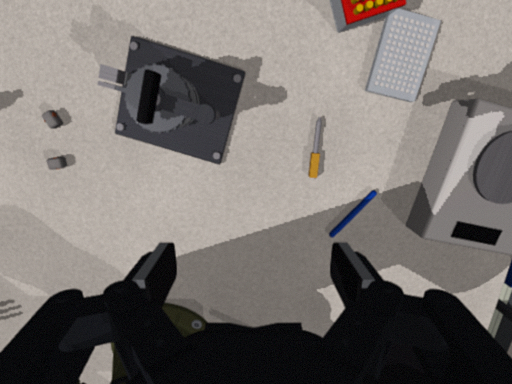

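The wrist view has the T-grip at (149,97), the sleeve at (111,76), the post at about (205,112), the pin along (314,176)–(321,118), and the marker at (353,213). Jar +y points left and slightly up. Next I'll take two closer jar views.

Run:
```python
from h import *
C=load("w1")
for uv,z in [((149,97),133),((111,74),94),((133,46),10),((237,77),10),((217,156),10),((121,127),10),((314,165),7),((321,118),7)]: print(uv,onz(C,uv,z).round(1))
print(rel((470,-90,280),0.0));
```

```text
(149, 97) [527.9 -74.9 133. ]
(111, 74) [560.4 -11.8  94. ]
(133, 46) [613.5 -10.8  10. ]
(237, 77) [ 565.9 -175.2   10. ]
(217, 156) [ 438.  -138.6   10. ]
(121, 127) [488.2  24.2  10. ]
(314, 165) [ 422.  -309.5    7. ]
(321, 118) [ 502.4 -316.2    7. ]
([0.0803, -0.2212, 0.0997], [-0.0001, 0.0001, -0.0007])
```

move_arm --plan '[[[0.08,-0.22,0.1],[0,0,0]],[[0.08,-0.22,0.1],[0,0,0]],[[0.08,-0.22,0.1],[0,0,0]],[[0.08,-0.22,0.1],[0,0,0]],[[0.08,-0.22,0.1],[0,0,0]],[[0.08,-0.22,0.1],[0,0,0]],[[0.08,-0.22,0.1],[0,0,0]],[[0.08,-0.22,0.1],[0,0,0]],[[0.08,-0.22,0.1],[0,0,0]],[[0.08,-0.22,0.1],[0,0,0]]]'

```text
t: 3.3
tool_pos: [470.0, -90.2, 280.1]
tool_rot: [1.0, -0.0, 0.0, 0.0]
force: [-0.4, 0.4, 0.1]
finger_gap: 85.3
finger_force: 0.0
```

Run:
```python
from h import *
C,o=shot("w2");print(o["tool_pos"])
for q in("jar","cap_grip","cap_eye"):print(q,spots("wrist",q))
im=cv2.imread("pics/w2.png")
cv2.imwrite("pics/w2c.png",cv2.resize(im[20:230,130:400],None,fx=2.9,fy=2.85,interpolation=cv2.INTER_CUBIC))
```

```text
[469.99750186 -90.23671613 280.05260004]
jar [([168.3, 55.8, 148.5, 138.7], 0.6), ([391.7, 220.5, 55.2, 46.9], 0.39)]
cap_grip [([170.5, 59.0, 151.2, 134.5], 0.74), ([93.1, 132.5, 17.2, 24.8], 0.73), ([164.5, 92.7, 107.4, 76.9], 0.63)]
cap_eye [([170.8, 91.1, 99.7, 76.0], 0.85), ([167.5, 57.2, 150.0, 138.2], 0.42)]
```

View pics/w2c.png

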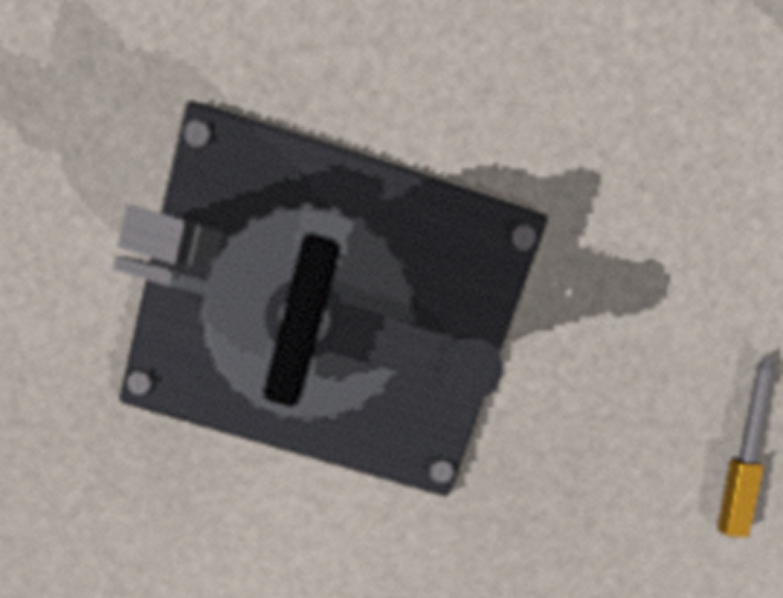

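The crop shows the cap shut, with the eye plate just in front (−x) of the sleeve. The bar runs from (320,240) to (282,398) and the bolts are at (197,134), (524,237), (441,471), (139,383). The pin handle spans (735,533) to (747,463), with the shaft running up from there.

Run:
```python
from h import *
C=load("w2");C1=load("w1")
p=lambda u,v:(130+u/2.9,20+v/2.85)
B=[onz(C,p(*a),10)for a in[(197,134),(524,237),(441,471),(139,383)]]
B=np.array(B);print(B.round(1),B.mean(0).round(1))
for a,b in((1,0),(2,3)):d=B[b]-B[a];print("yaw",np.arctan2(d[1],d[0])-np.pi/2)
for a,b in((2,1),(3,0)):d=B[b]-B[a];print("yaw",np.arctan2(d[1],d[0]))
e=[onz(C,p(*a),135) for a in[(320,240),(282,398)]];d=e[0]-e[1];print("bar",(e[0]+e[1])/2,np.linalg.norm(d),np.arctan2(d[1],d[0]))
print(tri([(C,p(301,320)),(C1,(149,96.5))]))
h=[onz(C,p(*a),z) for a,z in[((735,533),14),((747,463),14),((765,375),7),((771,356),7)]];print(np.round(h,1))
for a,b in((0,1),(1,2)):d=h[b]-h[a];print(np.arctan2(d[1],d[0]),np.linalg.norm(d))
```

```text
[[ 613.3  -12.5   10. ]
 [ 563.9 -176.5   10. ]
 [ 438.6 -138.    10. ]
 [ 488.2   25.5   10. ]] [526.  -75.4  10. ]
yaw -0.2922066618904535
yaw -0.29473588561911335
yaw -0.29840765102917133
yaw -0.2947466516116521
bar [528.32598736 -70.62956765 135.        ] 59.26997341066574 -0.25502761372101823
(array([528.58565648, -70.15008296, 120.97383459]), [[0.2, -0.6], [-0.2, 0.6]])
[[ 402.9 -306.2   14. ]
 [ 444.5 -307.    14. ]
 [ 493.  -313.5    7. ]
 [ 503.4 -315.3    7. ]]
-0.01828298946490986 41.640461948428765
-0.1334745718470903 49.38041290340509
```

Run:
```python
from h import *
print(rel((527,-74,175),-.29));print(rel((527,-74,114),-.29))
```

```text
([0.1139, -0.0321, 0.21], [-0.0, -0.0, 0.1933])
([0.1139, -0.0321, 0.332], [-0.0, -0.0, 0.1933])
```

move_arm --plan '[[[0.114,-0.032,0.21],[0,0,0.193]],[[0.114,-0.032,0.21],[0,0,0.193]],[[0.114,-0.032,0.21],[0,0,0.193]],[[0.114,-0.032,0.21],[0,0,0.193]],[[0.114,-0.032,0.27],[0,0,0.193]],[[0.114,-0.032,0.3],[0,0,0.193]],[[0.114,-0.032,0.32],[0,0,0.193]],[[0.114,-0.032,0.332],[0,0,0.193]],[[0.114,-0.032,0.332],[0,0,0.193]],[[0.114,-0.032,0.332],[0,0,0.193]]]'

```text
t: 4.5
tool_pos: [527.4, -74.2, 115.0]
tool_rot: [0.99, -0.144, 0.001, 0.0]
force: [0.8, -0.0, -0.2]
finger_gap: 85.5
finger_force: 0.0
```

move_arm --plan '[[[0,0,0],[0,0,0]],[[0,0,0],[0,0,0]],[[0,0,0],[0,0,0]],[[0,0,0],[0,0,0]],[[0,0,0],[0,0,0]],[[0,0,0],[0,0,0]],[[0,0,0],[0,0,0]],[[0,0,0],[0,0,0]],[[0,0,0],[0,0,0]],[[0,0,0],[0,0,0]]]' --gripper 5 --newtons 40

```text
t: 5.5
tool_pos: [528.3, -71.6, 114.8]
tool_rot: [0.99, -0.144, 0.001, -0.002]
force: [6.3, 22.0, 5.4]
finger_gap: 13.2
finger_force: 39.2
```

Run:
```python
from h import *
o=env.get_obs();print({k:np.round(v,2).tolist() for k,v in o.items()});print(R.from_quat(o["tool_rot"]).as_matrix()[:,1].round(3))
```

```text
{'t': 5.5, 'q': [-0.21, 0.39, 1.69, 0.0, 1.06, 1.65], 'joint_vel': [-0.0, 0.0, 0.0, 0.0, -0.0, -0.0], 'effort': [-11.65, -52.18, -28.76, -4.64, 0.55, 0.0], 'tool_pos': [528.25, -71.59, 114.78], 'tool_rot': [0.99, -0.14, 0.0, -0.0], 'force': [6.26, 21.99, 5.45], 'moment': [3.63, -1.17, 0.0], 'finger_force': 39.19, 'finger_gap': 13.23}
[-0.285 -0.959 -0.004]
```

move_arm --plan '[[[0,-0.0055,0],[0,0,0]],[[0,-0.0055,-0.001],[0,0,-0.1]],[[0,-0.0055,-0.002],[0,0,-0.2]],[[0,-0.0055,-0.003],[0,0,-0.3]],[[0,-0.0055,-0.004],[0,0,-0.4]],[[0,-0.0055,-0.005],[0,0,-0.5]],[[0,-0.0055,-0.005],[0,0,-0.6]],[[0,-0.0055,-0.006],[0,0,-0.7]],[[0,-0.0055,-0.007],[0,0,-0.8]],[[0,-0.0055,-0.007],[0,0,-0.8]]]' --newtons 60

```text
t: 6.5
tool_pos: [528.6, -69.3, 118.2]
tool_rot: [0.897, 0.442, 0.002, -0.001]
force: [5.1, 17.0, 5.1]
finger_gap: 12.5
finger_force: 63.5
```

Run:
```python
from h import *
o=env.get_obs();print({k:np.round(v,2).tolist() for k,v in o.items()});a=R.from_quat(o["tool_rot"]).as_matrix();print(np.arctan2(a[1,0],a[0,0]),a.round(3).tolist())
```

```text
{'t': 6.5, 'q': [-0.2, 0.38, 1.69, 0.0, 1.07, 0.45], 'joint_vel': [-0.0, 0.0, -0.01, -0.0, -0.01, 0.14], 'effort': [-9.47, -51.68, -29.2, -3.88, 0.42, -2.55], 'tool_pos': [528.57, -69.28, 118.24], 'tool_rot': [0.9, 0.44, 0.0, -0.0], 'force': [5.09, 17.0, 5.11], 'moment': [3.16, -1.01, 0.08], 'finger_force': 63.49, 'finger_gap': 12.45}
0.9165813818595075 [[0.609, 0.794, 0.002], [0.794, -0.609, 0.003], [0.004, -0.0, -1.0]]
```

move_arm --plan '[[[0.0047,-0.0021,0],[0,0,0]],[[0.0047,-0.0021,-0.001],[0,0,-0.1]],[[0.0047,-0.0021,-0.002],[0,0,-0.2]],[[0.0047,-0.0021,-0.003],[0,0,-0.3]],[[0.0047,-0.0021,-0.004],[0,0,-0.4]],[[0.0047,-0.0021,-0.004],[0,0,-0.44]],[[0.0047,-0.0021,-0.004],[0,0,-0.46]],[[0.0047,-0.0021,-0.004],[0,0,-0.48]],[[0.0047,-0.0021,-0.004],[0,0,-0.48]],[[0.0047,-0.0021,-0.004],[0,0,-0.48]]]'

```text
t: 7.5
tool_pos: [528.3, -68.1, 120.0]
tool_rot: [0.686, 0.728, 0.001, -0.001]
force: [-4.9, 8.2, 8.8]
finger_gap: 12.5
finger_force: 64.3
```

```bash
cat >> h.py <<'E'
def st():
    o=env.get_obs();a=R.from_quat(o["tool_rot"]).as_matrix()
    print("t",round(o["t"],2),"pos",np.round(o["tool_pos"],2),"yaw",round(np.arctan2(a[1,0],a[0,0]),4),"z",a[:,2].round(3),"F",np.round(o["force"],1),"M",np.round(o["moment"],2),"gap",round(o["finger_gap"],2),"ff",round(o["finger_force"],1),"q",np.round(o["q"],2))
E
python3 -c "
from h import *
st()"
```

```text
t 7.5 pos [528.33 -68.06 120.05] yaw 1.6298 z [-0.     0.002 -1.   ] F [-4.9  8.2  8.8] M [ 1.36  0.82 -0.67] gap 12.5 ff 64.3 q [-0.2   0.38  1.69  0.    1.07 -0.26]
```

```bash
cat >> h.py <<'E'
def swing(yaw,a0,dphi,n,jy=-.293,r=70,hold=0):
    """rows in the tool frame of yaw, swing from a0 by dphi (cw +)"""
    d=lambda a:r*np.array([np.cos(jy+np.pi/2-a),np.sin(jy+np.pi/2-a),0])
    A=np.array([[np.cos(yaw),np.sin(yaw),0],[np.sin(yaw),-np.cos(yaw),0],[0,0,-1]])
    out=[]
    for i in range(1,n+1):
        p=dphi*i/n;s=A.T@(d(a0+p)-d(a0))/500
        out.append([s.round(4).tolist(),[0,0,round(p/1.5,4)]])
    return out
E
python3 -c "
from h import *
print(swing(1.63,0,.88,8));print(swing(.75,.88,.88,8))"
```

```text
[[[-0.0061, 0.0141, 0.0], [0, 0, 0.0733]], [[-0.0137, 0.0275, 0.0], [0, 0, 0.1467]], [[-0.0227, 0.04, 0.0], [0, 0, 0.22]], [[-0.0331, 0.0514, 0.0], [0, 0, 0.2933]], [[-0.0446, 0.0616, 0.0], [0, 0, 0.3667]], [[-0.0572, 0.0704, 0.0], [0, 0, 0.44]], [[-0.0707, 0.0779, 0.0], [0, 0, 0.5133]], [[-0.0849, 0.0838, 0.0], [0, 0, 0.5867]]]
[[[-0.0061, 0.0141, 0.0], [0, 0, 0.0733]], [[-0.0137, 0.0275, 0.0], [0, 0, 0.1467]], [[-0.0227, 0.04, 0.0], [0, 0, 0.22]], [[-0.0331, 0.0514, 0.0], [0, 0, 0.2933]], [[-0.0446, 0.0616, 0.0], [0, 0, 0.3667]], [[-0.0572, 0.0704, 0.0], [0, 0, 0.44]], [[-0.0707, 0.0779, 0.0], [0, 0, 0.5133]], [[-0.0849, 0.0838, 0.0], [0, 0, 0.5867]]]
```

move_arm --plan '[[[-0.006,0.014,0],[0,0,0.073]],[[-0.0137,0.0275,0],[0,0,0.147]],[[-0.0227,0.04,0],[0,0,0.22]],[[-0.033,0.0514,0],[0,0,0.293]],[[-0.0446,0.0616,0],[0,0,0.367]],[[-0.0572,0.0704,0],[0,0,0.44]],[[-0.0707,0.0779,0],[0,0,0.513]],[[-0.0849,0.0838,0],[0,0,0.587]],[[-0.0849,0.0838,0],[0,0,0.587]],[[-0.0849,0.0838,0],[0,0,0.587]]]'

```text
t: 8.5
tool_pos: [573.0, -108.6, 120.2]
tool_rot: [0.931, 0.366, 0.0, -0.0]
force: [-3.1, 2.7, 6.8]
finger_gap: 12.3
finger_force: 63.9
```

```bash
python3 -c "
from h import *
st()"
```

```text
t 8.5 pos [ 572.97 -108.61  120.16] yaw 0.749 z [ 0.001  0.001 -1.   ] F [-3.1  2.7  6.8] M [ 0.52  0.46 -0.4 ] gap 12.29 ff 63.9 q [-0.25  0.48  1.54  0.    1.12  0.57]
```

move_arm --plan '[[[-0.006,0.014,0],[0,0,0.073]],[[-0.0137,0.0275,0],[0,0,0.147]],[[-0.0227,0.04,0],[0,0,0.22]],[[-0.033,0.0514,0],[0,0,0.293]],[[-0.0446,0.0616,0],[0,0,0.367]],[[-0.0572,0.0704,0],[0,0,0.44]],[[-0.0707,0.0779,0],[0,0,0.513]],[[-0.0849,0.0838,0],[0,0,0.587]],[[-0.0849,0.0838,0],[0,0,0.587]],[[-0.0849,0.0838,0],[0,0,0.587]]]'

```text
t: 9.5
tool_pos: [570.5, -168.5, 120.2]
tool_rot: [0.998, -0.066, 0.001, 0.0]
force: [-0.8, 1.3, 6.6]
finger_gap: 12.4
finger_force: 63.5
```

```bash
python3 -c "
from h import *
st()
o=env.get_obs()
print(rel((520,150,300),0.0))"
```

```text
t 9.5 pos [ 570.53 -168.52  120.18] yaw -0.1313 z [ 0.001 -0.    -1.   ] F [-0.8  1.3  6.6] M [ 0.1   0.19 -0.2 ] gap 12.35 ff 63.5 q [-0.35  0.51  1.5   0.    1.13  1.35]
([-0.1832, -0.6183, -0.3599], [0.0001, -0.0007, -0.0875])
```

```bash
python3 -c "
from h import *
print(rel((460,230,310),0.0))"
```

```text
([-0.3231, -0.7612, -0.38], [0.0001, -0.0007, -0.0875])
```

move_arm --plan '[[[0,0,0],[0,0,0]],[[0,0,0],[0,0,0]],[[0,0,0],[0,0,0]],[[0,0,0],[0,0,0]],[[0,0,0],[0,0,0]],[[0,0,-0.1],[0,0,0]],[[0,0,-0.2],[0,0,0]],[[-0.02,-0.05,-0.28],[0,0,0]],[[-0.06,-0.15,-0.3],[0,0,0]],[[-0.1,-0.24,-0.32],[0,0,0]]]' --gripper 85

```text
t: 10.5
tool_pos: [537.2, -46.6, 279.5]
tool_rot: [0.998, -0.066, 0.001, 0.0]
force: [1.3, 0.9, -0.1]
finger_gap: 85.2
finger_force: 0.0
```

move_arm --plan '[[[-0.223,-0.521,-0.06],[0,0,-0.087]],[[-0.223,-0.521,-0.06],[0,0,-0.087]],[[-0.223,-0.521,-0.06],[0,0,-0.087]],[[-0.223,-0.521,-0.06],[0,0,-0.087]],[[-0.223,-0.521,-0.06],[0,0,-0.087]],[[-0.223,-0.521,-0.06],[0,0,-0.087]],[[-0.223,-0.521,-0.06],[0,0,-0.087]],[[-0.223,-0.521,-0.06],[0,0,-0.087]],[[-0.223,-0.521,-0.06],[0,0,-0.087]],[[-0.223,-0.521,-0.06],[0,0,-0.087]]]'

```text
t: 11.5
tool_pos: [461.4, 224.2, 308.4]
tool_rot: [1.0, -0.001, -0.0, 0.0]
force: [-0.4, -0.8, 0.2]
finger_gap: 85.1
finger_force: 0.0
```

Run:
```python
from h import *
st();C,o=shot("w3")
for q in("stone0","vial","jar"):print(q,spots("wrist",q))
im=cv2.imread("pics/w3.png");cv2.imwrite("pics/w3c.png",cv2.resize(im,None,fx=1.56,fy=1.56,interpolation=cv2.INTER_CUBIC))
```

```text
t 11.5 pos [461.41 224.24 308.37] yaw -0.0015 z [-0. -0. -1.] F [-0.4 -0.8  0.2] M [-0.03  0.03  0.03] gap 85.07 ff 0.0 q [ 0.38  0.17  1.51 -0.    1.47  1.95]
stone0 [([177.6, 118.3, 15.7, 12.4], 0.72), ([191.4, 179.4, 13.6, 17.3], 0.72), ([287.8, 174.5, 18.1, 14.1], 0.56), ([170.8, 71.4, 18.5, 18.4], 0.49)]
vial [([219.4, 110.2, 20.3, 17.1], 0.62)]
jar [([362.4, 53.7, 149.4, 132.2], 0.82), ([222.6, 111.7, 16.5, 17.8], 0.21)]
```

View pics/w3c.png

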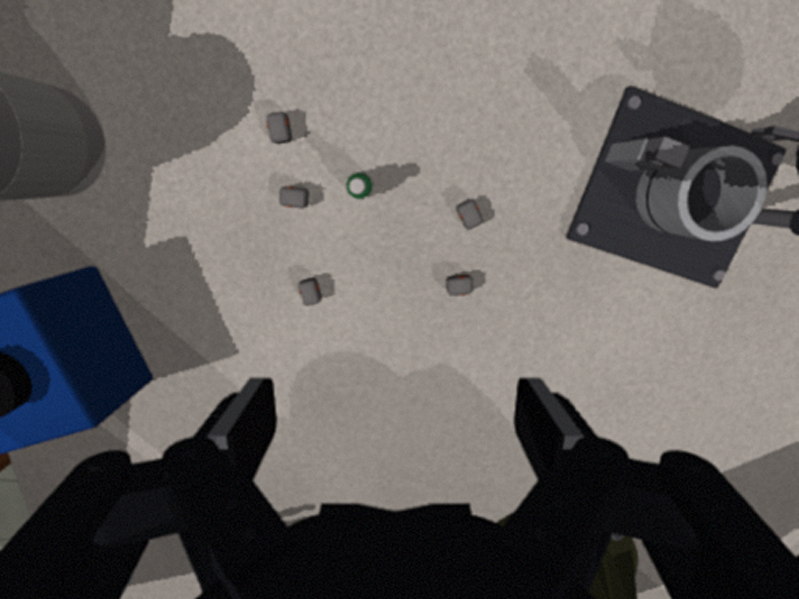

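The jar is open with the cap swung aside to the right. Five stones in the crop: A (283,127), B (294,196), C (311,291), D (460,285), E (470,213). The vial is at (358,186). Next I'll zoom in for orientation.

Run:
```python
from h import *
im=cv2.imread("pics/w3.png");C=load("w3");k=1.5625
t=[]
for n,u,v in [("A",283,127),("B",294,196),("C",311,291),("D",460,285),("E",470,213)]:
    x,y=int(u/k),int(v/k);c=cv2.resize(im[y-16:y+16,x-16:x+16],(260,260),interpolation=cv2.INTER_CUBIC)
    cv2.putText(c,f"{n} {x-16},{y-16}",(3,15),0,.5,(0,0,255));t.append(c)
    print(n,onz(C,(u/k,v/k),10).round(1))
t.append(np.zeros_like(t[0]));cv2.imwrite("pics/st.png",np.vstack([np.hstack(t[:3]),np.hstack(t[3:])]))
C1=load("w1")
print(tri([(C,(460/k,285/k)),(C1,(56.5,162))]),tri([(C,(470/k,213/k)),(C1,(52.5,119))]))
```

```text
A [589.1 334.3  10. ]
B [522.4 327.6  10. ]
C [421.  315.8  10. ]
D [427.6 152.3  10. ]
E [504.9 145.2  10. ]
(array([427.99099456, 152.17914687,   9.31513308]), [[0.0, -0.3], [-0.0, 0.3]]) (array([503.98987586, 144.89594969,   8.15292624]), [[-0.0, 0.5], [-0.0, -0.4]])
```

View pics/st.png

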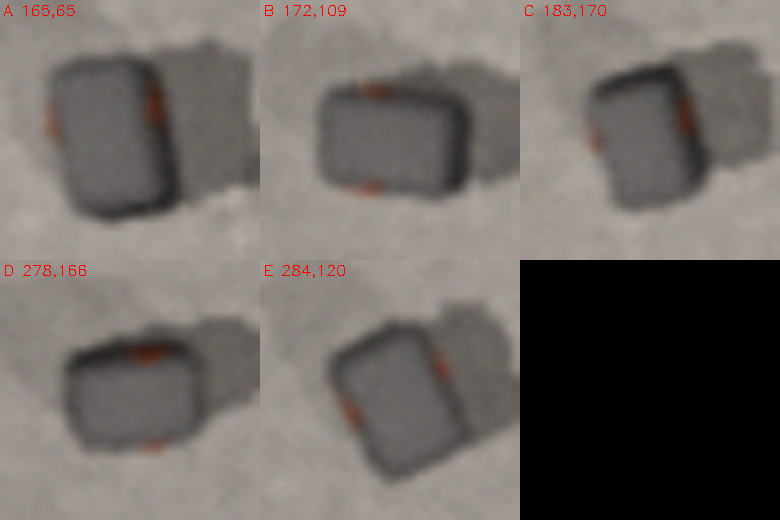

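All five orientations are clear: A and C are near vertical, E is tilted, B and D are horizontal. Hovering over D first.

```bash
cat >> h.py <<'E'
JAR=np.array([528.8,-69.,0]);
E
python3 - <<'E'
from h import *
C=load("w3")
for n,ox,oy,u,v,yaw in [("A",165,65,107,137,.15),("B",172,109,125,138,1.509),("C",183,170,125,148,.24),("D",278,166,132,144,1.64),("E",284,120,140,140,.46)]:
    print(n,onz(C,(ox+u/8.125,oy+v/8.125),18).round(1),yaw)
P=onz(C,(278+132/8.125,166+144/8.125),18)
print(rel((P[0],P[1],140),1.64))
E
```

```text
A [587.4 336.9  18. ] 0.15
B [521.8 327.   18. ] 1.509
C [419.6 315.5  18. ] 0.24
D [427.3 153.8  18. ] 1.64
E [504.  145.8  18. ] 0.46
([-0.0679, 0.1419, 0.3369], [-0.0, 0.0, -1.094])
```

move_arm --plan '[[[-0.068,0.142,0.337],[0,0,-1]],[[-0.068,0.142,0.337],[0,0,-1]],[[-0.068,0.142,0.337],[0,0,-1]],[[-0.068,0.142,0.337],[0,0,-1]],[[-0.068,0.142,0.337],[0,0,-1]],[[-0.068,0.142,0.337],[0,0,-1]],[[-0.068,0.142,0.337],[0,0,-1]],[[-0.068,0.142,0.337],[0,0,-1]],[[-0.068,0.142,0.337],[0,0,-1]],[[-0.068,0.142,0.337],[0,0,-1]]]' --gripper 60

```text
t: 12.7
tool_pos: [427.2, 154.0, 140.0]
tool_rot: [0.73, 0.684, 0.0, 0.0]
force: [0.6, -0.4, 0.0]
finger_gap: 60.0
finger_force: 0.0
```

```bash
cat >> h.py <<'E'
def check(name,P,yaw):
    st();C,o=shot(name);print("expect px",proj(C,(P[0],P[1],12)).round(1))
    im=cv2.imread(f"pics/{name}.png")
    for d in env.spot_in("wrist","stone0"):
        l,t,w,h=d["rect"];c=onz(C,(l+w/2,t+h/2),12)
        print(round(d["conf"],2),np.round(d["rect"]),"at",c[:2].round(1))
    print("grasp rel",rel((P[0],P[1],3),yaw,o))
E
python3 - <<'E'
from h import *
check("h1",(427.3,153.8),1.64)
im=cv2.imread("pics/h1.png");cv2.imwrite("pics/h1c.png",im)
E
```

```text
t 12.7 pos [427.18 153.98 140.04] yaw 1.5058 z [ 0.  0. -1.] F [ 0.6 -0.4  0. ] M [ 0.04  0.01 -0.03] gap 59.97 ff 0.0 q [ 0.27  0.19  1.88 -0.    1.06  0.33]
expect px [251.9 188.6]
0.86 [241. 171.  23.  32.] at [427.7 155.7]
0.8 [329.   0.  24.  14.] at [517.6 317.2]
0.74 [310. 178.  27.  27.] at [503.1 145.4]
0.74 [216.   1.  36.  33.] at [422.  313.9]
grasp rel ([-0.0004, 0.0002, 0.2741], [0.0001, -0.0, -0.0895])
```

View pics/h1.png

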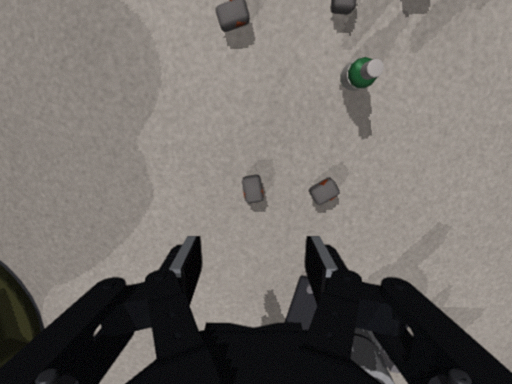

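D is at (253,189), where expected, and the vial at (365,70) is clear of the fingers.

```bash
cat >> h.py <<'E'
def ab(a,ya,b,yb):
    """move numbers from tool-down pose (a, yaw ya) to (b, yb)"""
    q=R.from_matrix(np.array([[np.cos(ya),np.sin(ya),0],[np.sin(ya),-np.cos(ya),0],[0,0,-1]])).as_quat()
    return rel(b,yb,{"tool_rot":q,"tool_pos":np.array(a,float)})
YJ=1.28
def jarframe(x,y,z):return (JAR+[x*np.cos(.293)+y*np.sin(.293),-x*np.sin(.293)+y*np.cos(.293),z])
E
python3 - <<'E'
from h import *
a=(427.4,154.4,123)
print("to jar",ab(a,1.64,jarframe(-8,0,125),YJ),ab(a,1.64,jarframe(-8,0,85),YJ))
print("to E",ab(jarframe(-8,0,145),YJ,(503.7,145.6,140),.46))
E
```

```text
to jar ([-0.4541, 0.1565, -0.004], [0.0, 0.0, 0.24]) ([-0.4541, 0.1565, 0.076], [0.0, 0.0, 0.24])
to E ([0.3968, -0.1552, 0.01], [0.0, 0.0, 0.5467])
```

move_arm --plan '[[[0,0.001,0.1],[0,0,-0.09]],[[0,0.001,0.18],[0,0,-0.09]],[[0,0.001,0.24],[0,0,-0.09]],[[0,0.001,0.265],[0,0,-0.09]],[[0,0.001,0.274],[0,0,-0.09]],[[0,0.001,0.274],[0,0,-0.09]],[[0,0.001,0.274],[0,0,-0.09]],[[0,0.001,0.274],[0,0,-0.09]],[[0,0.001,0.274],[0,0,-0.09]],[[0,0.001,0.274],[0,0,-0.09]]]'

```text
t: 13.8
tool_pos: [427.8, 154.2, 3.4]
tool_rot: [0.684, 0.729, 0.0, 0.0]
force: [-0.6, 0.0, 0.4]
finger_gap: 60.2
finger_force: 0.0
```

move_arm --plan '[[[0,0,0],[0,0,0]],[[0,0,0],[0,0,0]],[[0,0,0],[0,0,0]],[[0,0,0],[0,0,0]],[[0,0,0],[0,0,0]],[[0,0,-0.04],[0,0,0]],[[0,0,-0.12],[0,0,0]],[[0,0,-0.2],[0,0,0]],[[0,0,-0.24],[0,0,0]],[[0,0,-0.24],[0,0,0]]]' --gripper 10 --newtons 40

```text
t: 14.8
tool_pos: [428.7, 154.5, 125.5]
tool_rot: [0.684, 0.729, 0.002, 0.001]
force: [-0.4, -0.7, -0.8]
finger_gap: 19.0
finger_force: 39.2
```

move_arm --plan '[[[-0.454,0.158,0],[0,0,0.24]],[[-0.454,0.158,0],[0,0,0.24]],[[-0.454,0.158,0],[0,0,0.24]],[[-0.454,0.158,0],[0,0,0.24]],[[-0.454,0.158,0],[0,0,0.24]],[[-0.454,0.158,0],[0,0,0.24]],[[-0.454,0.158,0.04],[0,0,0.24]],[[-0.454,0.158,0.075],[0,0,0.24]],[[-0.454,0.158,0.08],[0,0,0.24]],[[-0.454,0.158,0.08],[0,0,0.24]]]'

```text
t: 15.8
tool_pos: [520.5, -66.8, 82.2]
tool_rot: [0.803, 0.595, -0.001, -0.001]
force: [0.3, 0.3, 0.3]
finger_gap: 19.0
finger_force: 39.3
```

move_arm --plan '[[[0,0,0],[0,0,0]],[[0,0,0],[0,0,0]],[[0,0,0],[0,0,0]],[[0,0,0],[0,0,0]],[[0,0,-0.06],[0,0,0]],[[0,0,-0.12],[0,0,0]],[[0,0,-0.12],[0,0,0]],[[0,0,-0.12],[0,0,0]],[[0,0,-0.12],[0,0,0]],[[0,0,-0.12],[0,0,0]]]' --gripper 60

```text
t: 16.8
tool_pos: [520.6, -67.2, 142.1]
tool_rot: [0.804, 0.595, -0.001, -0.001]
force: [0.2, -0.0, -0.1]
finger_gap: 60.0
finger_force: 0.0
```

move_arm --plan '[[[0.397,-0.155,0.01],[0,0,0.547]],[[0.397,-0.155,0.01],[0,0,0.547]],[[0.397,-0.155,0.01],[0,0,0.547]],[[0.397,-0.155,0.01],[0,0,0.547]],[[0.397,-0.155,0.01],[0,0,0.547]],[[0.397,-0.155,0.01],[0,0,0.547]],[[0.397,-0.155,0.01],[0,0,0.547]],[[0.397,-0.155,0.01],[0,0,0.547]],[[0.397,-0.155,0.01],[0,0,0.547]],[[0.397,-0.155,0.01],[0,0,0.547]]]'

```text
t: 17.8
tool_pos: [504.8, 144.6, 137.9]
tool_rot: [0.974, 0.226, -0.0, -0.0]
force: [-0.6, 0.2, 0.7]
finger_gap: 60.2
finger_force: 0.0
```

Run:
```python
from h import *
check("h2",(503.7,145.6),.46)
a=(503.7,145.6,123)
print("to jar",ab(a,.46,jarframe(10,0,85),YJ))
print("to C",ab(jarframe(10,0,145),YJ,(420.5,315,140),.24))
```

```text
t 17.8 pos [504.8  144.59 137.93] yaw 0.4553 z [-0. -0. -1.] F [-0.6  0.2  0.7] M [0.03 0.03 0.01] gap 60.21 ff 0.0 q [0.21 0.34 1.69 0.   1.1  1.32]
expect px [250.4 190.7]
0.91 [ 62. 172.  25.  35.] at [422.2 315. ]
0.8 [242. 174.  16.  31.] at [504.4 146.8]
0.67 [70. 80. 37. 29.] at [521.5 328.5]
0.42 [442. 273.   6.  13.] at [ 506.6 -114.1]
grasp rel ([-0.0011, -0.0028, 0.2699], [-0.0, 0.0001, -0.0031])
to jar ([-0.131, 0.4205, 0.076], [0.0, 0.0, -0.5467])
to C ([0.6737, -0.4477, 0.01], [0.0, 0.0, 0.6933])
```

move_arm --plan '[[[-0.001,-0.003,0.1],[0,0,0]],[[-0.001,-0.003,0.18],[0,0,0]],[[-0.001,-0.003,0.24],[0,0,0]],[[-0.001,-0.003,0.262],[0,0,0]],[[-0.001,-0.003,0.27],[0,0,0]],[[-0.001,-0.003,0.27],[0,0,0]],[[-0.001,-0.003,0.27],[0,0,0]],[[-0.001,-0.003,0.27],[0,0,0]],[[-0.001,-0.003,0.27],[0,0,0]],[[-0.001,-0.003,0.27],[0,0,0]]]'

```text
t: 18.9
tool_pos: [503.8, 146.4, 3.5]
tool_rot: [0.974, 0.225, 0.0, 0.0]
force: [0.1, 0.2, 0.0]
finger_gap: 60.1
finger_force: 0.0
```

move_arm --plan '[[[0,0,0],[0,0,0]],[[0,0,0],[0,0,0]],[[0,0,0],[0,0,0]],[[0,0,0],[0,0,0]],[[0,0,0],[0,0,0]],[[0,0,-0.04],[0,0,0]],[[0,0,-0.12],[0,0,0]],[[0,0,-0.2],[0,0,0]],[[0,0,-0.24],[0,0,0]],[[0,0,-0.24],[0,0,0]]]' --gripper 10

```text
t: 19.9
tool_pos: [504.8, 146.6, 125.8]
tool_rot: [0.974, 0.225, 0.002, 0.0]
force: [-0.9, -1.0, -1.2]
finger_gap: 18.9
finger_force: 39.2
```

move_arm --plan '[[[-0.131,0.42,0],[0,0,-0.547]],[[-0.131,0.42,0],[0,0,-0.547]],[[-0.131,0.42,0],[0,0,-0.547]],[[-0.131,0.42,0],[0,0,-0.547]],[[-0.131,0.42,0],[0,0,-0.547]],[[-0.131,0.42,0],[0,0,-0.547]],[[-0.131,0.42,0.03],[0,0,-0.547]],[[-0.131,0.42,0.065],[0,0,-0.547]],[[-0.131,0.42,0.076],[0,0,-0.547]],[[-0.131,0.42,0.076],[0,0,-0.547]]]'

```text
t: 20.9
tool_pos: [536.2, -70.9, 83.6]
tool_rot: [0.804, 0.595, -0.001, -0.001]
force: [-0.5, 1.1, -0.4]
finger_gap: 19.1
finger_force: 39.3
```

Run:
```python
from h import *
st();print(jarframe(10,0,85))
```

```text
t 20.9 pos [536.23 -70.95  83.59] yaw 1.2751 z [-0.003  0.001 -1.   ] F [-0.5  1.1 -0.4] M [ 0.03 -0.03  0.03] gap 19.11 ff 39.3 q [-0.2   0.45  1.69 -0.    1.01  0.1 ]
[538.37381708 -71.88825666  85.        ]
```

move_arm --plan '[[[0,0,0],[0,0,0]],[[0,0,0],[0,0,0]],[[0,0,0],[0,0,0]],[[0,0,0],[0,0,0]],[[0,0,-0.06],[0,0,0]],[[0,0,-0.12],[0,0,0]],[[0,0,-0.12],[0,0,0]],[[0,0,-0.12],[0,0,0]],[[0,0,-0.12],[0,0,0]],[[0,0,-0.12],[0,0,0]]]' --gripper 60

```text
t: 21.9
tool_pos: [536.5, -71.1, 144.1]
tool_rot: [0.804, 0.595, -0.001, -0.001]
force: [0.2, -0.0, 0.0]
finger_gap: 59.9
finger_force: 0.0
```

Run:
```python
from h import *
st();C,o=shot("h3");im=cv2.imread("pics/h3.png");print(rel((420.5,315,140),.24))
p=proj(C,JAR+[0,0,80]);print(p)
for d in env.spot_in("wrist","stone0"):print(d)
```

```text
t 21.9 pos [536.53 -71.07 144.05] yaw 1.275 z [-0.002  0.    -1.   ] F [ 0.2 -0.   0. ] M [ 0.02 -0.05  0.  ] gap 59.93 ff 0.0 q [-0.2   0.37  1.64  0.    1.13  0.1 ]
([0.6709, -0.4473, 0.0088], [-0.0008, 0.0006, 0.69])
[241.77437191 209.44029443]
{'rect': [215.2, 182.6, 21.5, 27.1], 'conf': 0.8}
{'rect': [248.9, 179.9, 22.5, 32.6], 'conf': 0.72}
```

View pics/h3.png

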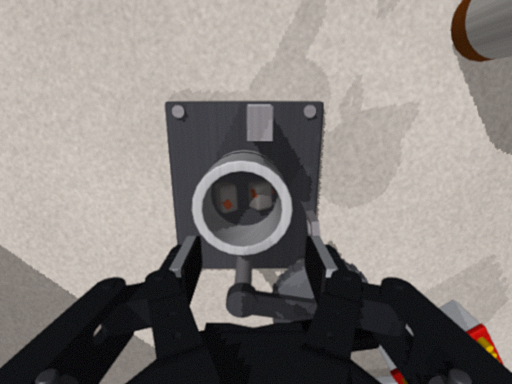

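Two stones lie in the jar at (226,196) and (260,195). Next stone C.

move_arm --plan '[[[0.671,-0.447,0.009],[0,0,0.69]],[[0.671,-0.447,0.009],[0,0,0.69]],[[0.671,-0.447,0.009],[0,0,0.69]],[[0.671,-0.447,0.009],[0,0,0.69]],[[0.671,-0.447,0.009],[0,0,0.69]],[[0.671,-0.447,0.009],[0,0,0.69]],[[0.671,-0.447,0.009],[0,0,0.69]],[[0.671,-0.447,0.009],[0,0,0.69]],[[0.671,-0.447,0.009],[0,0,0.69]],[[0.671,-0.447,0.009],[0,0,0.69]]]'

```text
t: 23.0
tool_pos: [419.2, 318.4, 140.0]
tool_rot: [0.993, 0.122, -0.0, -0.0]
force: [-0.0, -0.8, 0.1]
finger_gap: 59.9
finger_force: 0.0
```

```bash
sed -i 's/528.8,-69./529.2,-67.5/' h.py
python3 - <<'E'
from h import *
check("h4",(420.3,315.2),.24)
a=(420.3,315.2,123)
print("to jar",ab(a,.24,jarframe(0,8,85),YJ))
E
```

```text
t 23.0 pos [419.2  318.44 140.02] yaw 0.2441 z [-0.001  0.    -1.   ] F [-0.  -0.8  0.1] M [-0.04 -0.04  0.01] gap 59.95 ff 0.0 q [0.58 0.34 1.69 0.   1.11 1.91]
expect px [255.2 189.6]
0.75 [251.  71.  27.  30.] at [521.7 332.1]
0.66 [243. 173.  19.  32.] at [420.3 317.9]
0.6 [258.   0.  33.  28.] at [583.2 338.2]
grasp rel ([0.0007, 0.0069, 0.274], [-0.0003, 0.0003, 0.0028])
to jar ([0.0377, 0.7815, 0.076], [0.0, 0.0, -0.6933])
```

move_arm --plan '[[[0.001,0.004,0.1],[0,0,0]],[[0.001,0.004,0.18],[0,0,0]],[[0.001,0.004,0.24],[0,0,0]],[[0.001,0.004,0.266],[0,0,0]],[[0.001,0.004,0.274],[0,0,0]],[[0.001,0.004,0.274],[0,0,0]],[[0.001,0.004,0.274],[0,0,0]],[[0.001,0.004,0.274],[0,0,0]],[[0.001,0.004,0.274],[0,0,0]],[[0.001,0.004,0.274],[0,0,0]]]'

```text
t: 24.1
tool_pos: [422.1, 313.3, 4.0]
tool_rot: [0.993, 0.12, 0.0, -0.0]
force: [0.3, 0.3, -0.6]
finger_gap: 59.7
finger_force: 0.0
```

move_arm --plan '[[[0,0,0],[0,0,0]],[[0,0,0],[0,0,0]],[[0,0,0],[0,0,0]],[[0,0,0],[0,0,0]],[[0,0,0],[0,0,0]],[[0,0,-0.04],[0,0,0]],[[0,0,-0.12],[0,0,0]],[[0,0,-0.2],[0,0,0]],[[0,0,-0.24],[0,0,0]],[[0,0,-0.24],[0,0,0]]]' --gripper 10

```text
t: 25.1
tool_pos: [422.9, 313.8, 126.3]
tool_rot: [0.993, 0.12, 0.002, -0.001]
force: [0.4, -0.2, -1.5]
finger_gap: 18.8
finger_force: 39.4
```

move_arm --plan '[[[0.038,0.78,-0.02],[0,0,-0.693]],[[0.038,0.78,-0.02],[0,0,-0.693]],[[0.038,0.78,-0.02],[0,0,-0.693]],[[0.038,0.78,-0.02],[0,0,-0.693]],[[0.038,0.78,-0.02],[0,0,-0.693]],[[0.038,0.78,-0.02],[0,0,-0.693]],[[0.038,0.78,-0.02],[0,0,-0.693]],[[0.038,0.78,-0.02],[0,0,-0.693]],[[0.038,0.78,-0.02],[0,0,-0.693]],[[0.038,0.78,-0.02],[0,0,-0.693]]]'

```text
t: 26.1
tool_pos: [533.1, -64.4, 132.0]
tool_rot: [0.803, 0.596, -0.001, -0.0]
force: [-0.6, 0.7, -0.4]
finger_gap: 18.6
finger_force: 39.5
```

Run:
```python
from h import *
st();print(rel(jarframe(0,8,85),YJ))
print("to B",ab(jarframe(0,8,145),YJ,(521.7,328.5,140),1.509))
```

```text
t 26.1 pos [533.1  -64.45 131.98] yaw 1.2758 z [-0.002 -0.    -1.   ] F [-0.6  0.7 -0.4] M [0.03 0.05 0.03] gap 18.55 ff 39.5 q [-0.19  0.38  1.66 -0.    1.1   0.11]
([0.0079, -0.0056, 0.094], [-0.001, 0.0004, -0.0028])
to B ([0.7384, -0.2415, 0.01], [0.0, 0.0, -0.1527])
```

move_arm --plan '[[[0.008,-0.006,0.04],[0,0,0]],[[0.008,-0.006,0.08],[0,0,0]],[[0.008,-0.006,0.094],[0,0,0]],[[0.008,-0.006,0.094],[0,0,0]],[[0.008,-0.006,0.094],[0,0,0]],[[0.008,-0.006,0.094],[0,0,0]],[[0.008,-0.006,0.094],[0,0,0]],[[0.008,-0.006,0.094],[0,0,0]],[[0.008,-0.006,0.094],[0,0,0]],[[0.008,-0.006,0.094],[0,0,0]]]'

```text
t: 27.1
tool_pos: [531.4, -56.5, 86.6]
tool_rot: [0.802, 0.597, 0.0, 0.0]
force: [-1.2, 0.0, -0.4]
finger_gap: 19.0
finger_force: 39.5
```

move_arm --plan '[[[0,0,0],[0,0,0]],[[0,0,0],[0,0,0]],[[0,0,0],[0,0,0]],[[0,0,0],[0,0,0]],[[0,0,-0.06],[0,0,0]],[[0,0,-0.12],[0,0,0]],[[0,0,-0.12],[0,0,0]],[[0,0,-0.12],[0,0,0]],[[0,0,-0.12],[0,0,0]],[[0,0,-0.12],[0,0,0]]]' --gripper 60

```text
t: 28.1
tool_pos: [530.9, -56.4, 145.5]
tool_rot: [0.802, 0.597, -0.001, -0.001]
force: [0.5, 0.2, -0.5]
finger_gap: 59.7
finger_force: 0.0
```

move_arm --plan '[[[0.738,-0.241,0.01],[0,0,-0.153]],[[0.738,-0.241,0.01],[0,0,-0.153]],[[0.738,-0.241,0.01],[0,0,-0.153]],[[0.738,-0.241,0.01],[0,0,-0.153]],[[0.738,-0.241,0.01],[0,0,-0.153]],[[0.738,-0.241,0.01],[0,0,-0.153]],[[0.738,-0.241,0.01],[0,0,-0.153]],[[0.738,-0.241,0.01],[0,0,-0.153]],[[0.738,-0.241,0.01],[0,0,-0.153]],[[0.738,-0.241,0.01],[0,0,-0.153]]]'

```text
t: 29.1
tool_pos: [521.3, 331.9, 140.4]
tool_rot: [0.728, 0.685, -0.001, -0.0]
force: [-0.6, 0.3, -0.8]
finger_gap: 60.2
finger_force: 0.0
```

Run:
```python
from h import *
check("h5",(521.7,328.5),1.509)
a=(521.7,328.5,123)
print("to jar",ab(a,1.509,jarframe(0,-8,125),YJ))
```

```text
t 29.1 pos [521.33 331.9  140.37] yaw 1.5104 z [-0.001 -0.001 -1.   ] F [-0.6  0.3 -0.8] M [-0.04  0.01 -0.04] gap 60.17 ff 0.0 q [ 0.51  0.53  1.41 -0.    1.2   0.57]
expect px [252.6 191.3]
0.6 [298. 165.  33.  24.] at [587.4 339.6]
0.55 [239. 176.  18.  29.] at [517.5 329.5]
grasp rel ([-0.0065, 0.0015, 0.2748], [-0.0009, 0.0007, 0.0009])
to jar ([-0.8051, 0.0602, -0.004], [0.0, 0.0, 0.1527])
```

move_arm --plan '[[[-0.005,-0.002,0.1],[0,0,0]],[[-0.005,-0.002,0.18],[0,0,0]],[[-0.005,-0.002,0.24],[0,0,0]],[[-0.005,-0.002,0.266],[0,0,0]],[[-0.005,-0.002,0.275],[0,0,0]],[[-0.005,-0.002,0.275],[0,0,0]],[[-0.005,-0.002,0.275],[0,0,0]],[[-0.005,-0.002,0.275],[0,0,0]],[[-0.005,-0.002,0.275],[0,0,0]],[[-0.005,-0.002,0.275],[0,0,0]]]' --gripper 50

```text
t: 30.2
tool_pos: [520.9, 329.3, 4.5]
tool_rot: [0.729, 0.685, 0.0, 0.0]
force: [0.4, 0.1, -1.3]
finger_gap: 49.7
finger_force: 0.0
```

move_arm --plan '[[[0,0,0],[0,0,0]],[[0,0,0],[0,0,0]],[[0,0,0],[0,0,0]],[[0,0,0],[0,0,0]],[[0,0,0],[0,0,0]],[[0,0,-0.04],[0,0,0]],[[0,0,-0.12],[0,0,0]],[[0,0,-0.2],[0,0,0]],[[0,0,-0.24],[0,0,0]],[[0,0,-0.24],[0,0,0]]]' --gripper 10

```text
t: 31.2
tool_pos: [521.8, 329.7, 127.2]
tool_rot: [0.729, 0.685, 0.002, 0.001]
force: [0.5, 0.0, -1.1]
finger_gap: 19.1
finger_force: 39.6
```

move_arm --plan '[[[-0.803,0.06,-0.02],[0,0,0.153]],[[-0.803,0.06,-0.02],[0,0,0.153]],[[-0.803,0.06,-0.02],[0,0,0.153]],[[-0.803,0.06,-0.02],[0,0,0.153]],[[-0.803,0.06,-0.02],[0,0,0.153]],[[-0.803,0.06,-0.02],[0,0,0.153]],[[-0.803,0.06,-0.02],[0,0,0.153]],[[-0.803,0.06,-0.02],[0,0,0.153]],[[-0.803,0.06,-0.02],[0,0,0.153]],[[-0.803,0.06,-0.02],[0,0,0.153]]]'

```text
t: 32.2
tool_pos: [525.2, -74.4, 132.7]
tool_rot: [0.803, 0.596, -0.001, -0.001]
force: [-0.1, -0.5, 0.3]
finger_gap: 18.8
finger_force: 39.6
```

Run:
```python
from h import *
st();print(rel(jarframe(0,-8,85),YJ))
print("to A",ab(jarframe(0,-8,145),YJ,(587.4,337.5,140),.15))
```

```text
t 32.2 pos [525.25 -74.39 132.71] yaw 1.2771 z [-0.002  0.001 -1.   ] F [-0.1 -0.5  0.3] M [-0.04 -0.04 -0.01] gap 18.84 ff 39.6 q [-0.21  0.36  1.68  0.    1.1   0.08]
([-0.0005, 0.0038, 0.0954], [-0.0014, 0.0001, -0.0019])
to A ([0.8254, -0.1207, 0.01], [0.0, 0.0, 0.7533])
```

move_arm --plan '[[[0,0.004,0.04],[0,0,0]],[[0,0.004,0.08],[0,0,0]],[[0,0.004,0.094],[0,0,0]],[[0,0.004,0.094],[0,0,0]],[[0,0.004,0.094],[0,0,0]],[[0,0.004,0.094],[0,0,0]],[[0,0.004,0.094],[0,0,0]],[[0,0.004,0.094],[0,0,0]],[[0,0.004,0.094],[0,0,0]],[[0,0.004,0.094],[0,0,0]]]'

```text
t: 33.2
tool_pos: [527.8, -74.1, 87.1]
tool_rot: [0.802, 0.597, 0.0, 0.0]
force: [-0.4, -0.2, -0.1]
finger_gap: 18.9
finger_force: 39.6
```

move_arm --plan '[[[0,0,0],[0,0,0]],[[0,0,0],[0,0,0]],[[0,0,0],[0,0,0]],[[0,0,0],[0,0,0]],[[0,0,-0.06],[0,0,0]],[[0,0,-0.12],[0,0,0]],[[0,0,-0.12],[0,0,0]],[[0,0,-0.12],[0,0,0]],[[0,0,-0.12],[0,0,0]],[[0,0,-0.12],[0,0,0]]]' --gripper 60

```text
t: 34.2
tool_pos: [527.4, -73.9, 146.0]
tool_rot: [0.802, 0.597, -0.001, -0.001]
force: [-1.5, 0.7, 1.0]
finger_gap: 60.3
finger_force: 0.0
```

move_arm --plan '[[[0.825,-0.121,0.01],[0,0,0.753]],[[0.825,-0.121,0.01],[0,0,0.753]],[[0.825,-0.121,0.01],[0,0,0.753]],[[0.825,-0.121,0.01],[0,0,0.753]],[[0.825,-0.121,0.01],[0,0,0.753]],[[0.825,-0.121,0.01],[0,0,0.753]],[[0.825,-0.121,0.01],[0,0,0.753]],[[0.825,-0.121,0.01],[0,0,0.753]],[[0.825,-0.121,0.01],[0,0,0.753]],[[0.825,-0.121,0.01],[0,0,0.753]]]'

```text
t: 35.2
tool_pos: [587.3, 342.8, 140.2]
tool_rot: [0.997, 0.077, -0.001, 0.0]
force: [-0.0, -0.2, -0.4]
finger_gap: 60.2
finger_force: 0.0
```

Run:
```python
from h import *
check("h6",(587.4,337.5),.15)
a=(587.4,337.5,123)
print("to jar",ab(a,.15,jarframe(0,0,130),YJ))
```

```text
t 35.2 pos [587.27 342.82 140.18] yaw 0.1541 z [-0.002 -0.    -1.   ] F [-0.  -0.2 -0.4] M [0.01 0.09 0.02] gap 60.15 ff 0.0 q [0.47 0.67 1.2  0.   1.28 1.89]
expect px [257.  190.4]
0.63 [243. 174.  27.  26.] at [590.5 338.5]
grasp rel ([-0.001, 0.0106, 0.2744], [-0.0, 0.001, 0.0028])
to jar ([-0.2361, 0.7835, -0.014], [0.0, 0.0, -0.7533])
```

move_arm --plan '[[[0.001,0.0045,0.1],[0,0,0]],[[0.001,0.0045,0.18],[0,0,0]],[[0.001,0.0045,0.24],[0,0,0]],[[0.001,0.0045,0.266],[0,0,0]],[[0.001,0.0045,0.275],[0,0,0]],[[0.001,0.0045,0.275],[0,0,0]],[[0.001,0.0045,0.275],[0,0,0]],[[0.001,0.0045,0.275],[0,0,0]],[[0.001,0.0045,0.275],[0,0,0]],[[0.001,0.0045,0.275],[0,0,0]]]'

```text
t: 36.3
tool_pos: [589.3, 336.4, 5.1]
tool_rot: [0.997, 0.075, 0.0, -0.0]
force: [-0.7, 0.6, 0.9]
finger_gap: 59.9
finger_force: 0.0
```

move_arm --plan '[[[0,0,0],[0,0,0]],[[0,0,0],[0,0,0]],[[0,0,0],[0,0,0]],[[0,0,0],[0,0,0]],[[0,0,0],[0,0,0]],[[0,0,-0.04],[0,0,0]],[[0,0,-0.12],[0,0,0]],[[0,0,-0.2],[0,0,0]],[[0,0,-0.24],[0,0,0]],[[0,0,-0.24],[0,0,0]]]' --gripper 10

```text
t: 37.3
tool_pos: [590.2, 336.9, 128.2]
tool_rot: [0.997, 0.075, 0.003, -0.001]
force: [0.9, 0.3, -0.2]
finger_gap: 19.0
finger_force: 39.8
```

move_arm --plan '[[[-0.236,0.783,-0.02],[0,0,-0.753]],[[-0.236,0.783,-0.02],[0,0,-0.753]],[[-0.236,0.783,-0.02],[0,0,-0.753]],[[-0.236,0.783,-0.02],[0,0,-0.753]],[[-0.236,0.783,-0.02],[0,0,-0.753]],[[-0.236,0.783,-0.02],[0,0,-0.753]],[[-0.236,0.783,-0.02],[0,0,-0.753]],[[-0.236,0.783,-0.02],[0,0,-0.753]],[[-0.236,0.783,-0.02],[0,0,-0.753]],[[-0.236,0.783,-0.02],[0,0,-0.753]]]'

```text
t: 38.3
tool_pos: [530.1, -71.0, 133.5]
tool_rot: [0.803, 0.596, -0.001, -0.0]
force: [0.4, 1.5, -0.3]
finger_gap: 18.9
finger_force: 39.8
```

Run:
```python
from h import *
st();print(rel(jarframe(0,0,86),YJ))
```

```text
t 38.3 pos [530.07 -71.04 133.52] yaw 1.2759 z [-0.002  0.    -1.   ] F [ 0.4  1.5 -0.3] M [ 0.03 -0.06  0.02] gap 18.89 ff 39.8 q [-0.2   0.37  1.67 -0.    1.1   0.09]
([0.0063, -0.0036, 0.095], [-0.001, 0.0003, -0.0027])
```

move_arm --plan '[[[0.004,-0.002,0.04],[0,0,0]],[[0.004,-0.002,0.08],[0,0,0]],[[0.004,-0.002,0.094],[0,0,0]],[[0.004,-0.002,0.094],[0,0,0]],[[0.004,-0.002,0.094],[0,0,0]],[[0.004,-0.002,0.094],[0,0,0]],[[0.004,-0.002,0.094],[0,0,0]],[[0.004,-0.002,0.094],[0,0,0]],[[0.004,-0.002,0.094],[0,0,0]],[[0.004,-0.002,0.094],[0,0,0]]]'

```text
t: 39.3
tool_pos: [530.6, -66.3, 87.6]
tool_rot: [0.802, 0.597, 0.0, 0.0]
force: [-1.0, -0.6, -0.0]
finger_gap: 18.9
finger_force: 39.8
```

move_arm --plan '[[[0,0,0],[0,0,0]],[[0,0,0],[0,0,0]],[[0,0,0],[0,0,0]],[[0,0,0],[0,0,0]],[[0,0,-0.06],[0,0,0]],[[0,0,-0.16],[0,0,0]],[[0,0,-0.26],[0,0,0]],[[0,0,-0.28],[0,0,0]],[[0,0,-0.28],[0,0,0]],[[0,0,-0.28],[0,0,0]]]' --gripper 60

```text
t: 40.3
tool_pos: [530.1, -66.1, 226.0]
tool_rot: [0.802, 0.597, -0.001, -0.001]
force: [-0.7, -0.2, -0.2]
finger_gap: 60.1
finger_force: 0.0
```

Run:
```python
from h import *
st();C,o=shot("h7");im=cv2.imread("pics/h7.png")
x,y=proj(C,JAR+[0,0,80]);print(x,y);x,y=int(x),int(y)
cv2.imwrite("pics/h7c.png",cv2.resize(im[max(0,y-90):y+110,x-130:x+130],None,fx=3,fy=3,interpolation=cv2.INTER_CUBIC));print(x-130,max(0,y-90))
env.snapshot("top");print(spots("top","stone0"));
for q in("pin","pin_tip"):print(spots("wrist",q))
```

```text
t 40.3 pos [530.1  -66.14 226.01] yaw 1.2794 z [-0.002  0.    -1.   ] F [-0.7 -0.2 -0.2] M [ 0.01  0.04 -0.  ] gap 60.12 ff 0.0 q [-0.19  0.27  1.57  0.    1.3   0.1 ]
251.60495680795037 185.7648906172866
121 95
[]
[([222.3, 317.7, 57.5, 8.4], 0.61), ([189.6, 104.6, 161.6, 190.8], 0.59)]
[([227.1, 314.0, 49.9, 13.5], 0.68)]
```

View pics/h7c.png

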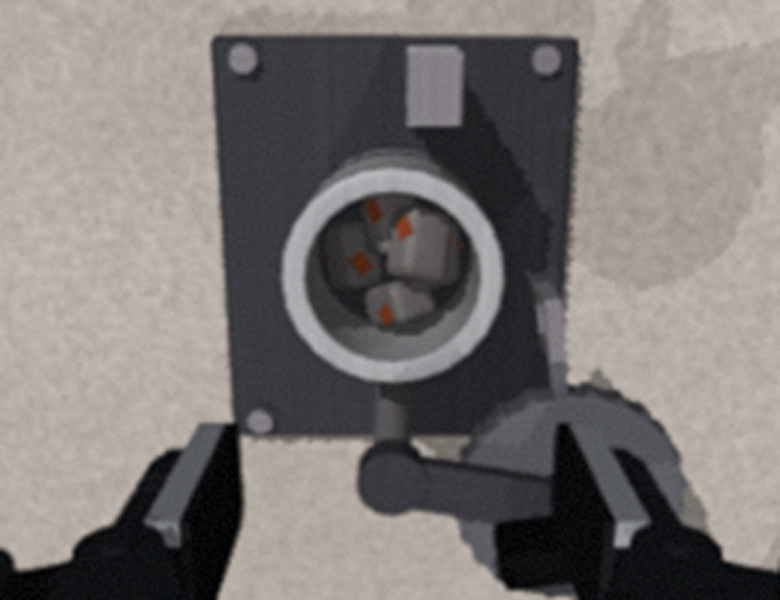

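All five stones are inside the jar (one stands on end, below the rim), and the bench shows none left. The cap sits at lower right. Next I re-grip it at its last known pose.

Run:
```python
from h import *
C=load("h7");print(onz(C,(266,123.7),94).round(1),"expect",jarframe(14,70,94).round(1))
print(rel((570.5,-168.5,190),-.131))
```

```text
[562.6  -6.7  94. ] expect [562.8  -4.5  94. ]
([-0.1729, 0.1359, 0.0725], [-0.001, 0.001, 0.9403])
```

move_arm --plan '[[[-0.173,0.136,0.072],[-0.001,0.001,0.94]],[[-0.173,0.136,0.072],[-0.001,0.001,0.94]],[[-0.173,0.136,0.072],[-0.001,0.001,0.94]],[[-0.173,0.136,0.072],[-0.001,0.001,0.94]],[[-0.173,0.136,0.072],[-0.001,0.001,0.94]],[[-0.173,0.136,0.072],[-0.001,0.001,0.94]],[[-0.173,0.136,0.072],[-0.001,0.001,0.94]],[[-0.173,0.136,0.072],[-0.001,0.001,0.94]],[[-0.173,0.136,0.072],[-0.001,0.001,0.94]],[[-0.173,0.136,0.072],[-0.001,0.001,0.94]]]'

```text
t: 41.55
tool_pos: [570.7, -168.5, 190.8]
tool_rot: [0.998, -0.068, 0.0, -0.0]
force: [0.6, 0.3, 0.2]
finger_gap: 60.1
finger_force: 0.0
```

Run:
```python
from h import *
st();print(rel((570.5,-168.5,120.2),-.131))
```

```text
t 41.55 pos [ 570.72 -168.55  190.78] yaw -0.1363 z [ 0.001 -0.    -1.   ] F [0.6 0.3 0.2] M [ 0.   -0.06 -0.  ] gap 60.1 ff 0.0 q [-0.35  0.43  1.44  0.    1.27  1.36]
([-0.0006, -0.0, 0.1412], [-0.0001, -0.0006, -0.0035])
```

move_arm --plan '[[[0,0,0.06],[0,0,-0.003]],[[0,0,0.11],[0,0,-0.003]],[[0,0,0.135],[0,0,-0.003]],[[0,0,0.141],[0,0,-0.003]],[[0,0,0.141],[0,0,-0.003]],[[0,0,0.141],[0,0,-0.003]],[[0,0,0.141],[0,0,-0.003]],[[0,0,0.141],[0,0,-0.003]],[[0,0,0.141],[0,0,-0.003]],[[0,0,0.141],[0,0,-0.003]]]'

```text
t: 42.55
tool_pos: [571.1, -168.6, 121.2]
tool_rot: [0.998, -0.063, 0.001, 0.0]
force: [-0.2, 0.3, 0.1]
finger_gap: 60.1
finger_force: 0.0
```

move_arm --plan '[[[0,0,0],[0,0,0]],[[0,0,0],[0,0,0]],[[0,0,0],[0,0,0]],[[0,0,0],[0,0,0]],[[0,0,0],[0,0,0]],[[0,0,0],[0,0,0]],[[0,0,0],[0,0,0]],[[0,0,0],[0,0,0]],[[0,0,0],[0,0,0]],[[0,0,0],[0,0,0]]]' --gripper 5 --newtons 60

```text
t: 43.55
tool_pos: [571.1, -168.5, 121.1]
tool_rot: [0.998, -0.063, 0.001, 0.0]
force: [0.6, 4.1, 3.9]
finger_gap: 12.8
finger_force: 61.6
```

Run:
```python
from h import *
st();print(swing(-.131,1.76,-.88,8));print(swing(.75,.88,-.89,8))
```

```text
t 43.55 pos [ 571.06 -168.5   121.06] yaw -0.1259 z [ 0.002 -0.    -1.   ] F [0.6 4.1 3.9] M [ 0.84 -0.01 -0.22] gap 12.83 ff 61.6 q [-0.35  0.51  1.5   0.    1.13  1.35]
[[[0.0045, -0.0147, 0.0], [0, 0, -0.0733]], [[0.0073, -0.0298, 0.0], [0, 0, -0.1467]], [[0.0085, -0.0452, 0.0], [0, 0, -0.22]], [[0.008, -0.0606, 0.0], [0, 0, -0.2933]], [[0.0058, -0.0758, 0.0], [0, 0, -0.3667]], [[0.0019, -0.0907, 0.0], [0, 0, -0.44]], [[-0.0036, -0.1051, 0.0], [0, 0, -0.5133]], [[-0.0106, -0.1188, 0.0], [0, 0, -0.5867]]]
[[[0.0045, -0.0149, 0.0], [0, 0, -0.0742]], [[0.0074, -0.0302, 0.0], [0, 0, -0.1483]], [[0.0086, -0.0457, 0.0], [0, 0, -0.2225]], [[0.008, -0.0613, 0.0], [0, 0, -0.2967]], [[0.0057, -0.0767, 0.0], [0, 0, -0.3708]], [[0.0017, -0.0917, 0.0], [0, 0, -0.445]], [[-0.004, -0.1062, 0.0], [0, 0, -0.5192]], [[-0.0112, -0.12, 0.0], [0, 0, -0.5933]]]
```

move_arm --plan '[[[0.0045,-0.0147,0],[0,0,-0.073]],[[0.0073,-0.0298,0],[0,0,-0.147]],[[0.0085,-0.0452,0],[0,0,-0.22]],[[0.008,-0.0606,0],[0,0,-0.293]],[[0.0058,-0.0758,0],[0,0,-0.367]],[[0.0019,-0.0907,0],[0,0,-0.44]],[[-0.0036,-0.105,0],[0,0,-0.513]],[[-0.0106,-0.1188,0],[0,0,-0.587]],[[-0.0106,-0.1188,0],[0,0,-0.587]],[[-0.0106,-0.1188,0],[0,0,-0.587]]]'

```text
t: 44.55
tool_pos: [573.3, -108.5, 121.3]
tool_rot: [0.93, 0.368, 0.001, 0.0]
force: [-1.1, 6.8, 7.0]
finger_gap: 12.8
finger_force: 62.6
```

```bash
python3 -c "
from h import *
st()"
```

```text
t 44.55 pos [ 573.26 -108.49  121.33] yaw 0.7547 z [ 0.002  0.    -1.   ] F [-1.1  6.8  7. ] M [ 1.48  0.41 -0.46] gap 12.84 ff 62.6 q [-0.25  0.48  1.54  0.    1.12  0.57]
```

move_arm --plan '[[[0.0045,-0.0149,0],[0,0,-0.074]],[[0.0074,-0.0302,0],[0,0,-0.148]],[[0.0086,-0.0457,0],[0,0,-0.2225]],[[0.008,-0.0613,0],[0,0,-0.297]],[[0.0057,-0.0767,0],[0,0,-0.371]],[[0.0017,-0.0917,0],[0,0,-0.445]],[[-0.004,-0.1062,0],[0,0,-0.519]],[[-0.0112,-0.12,0],[0,0,-0.593]],[[-0.0112,-0.12,0],[0,0,-0.593]],[[-0.0112,-0.12,0],[0,0,-0.593]]]'

```text
t: 45.55
tool_pos: [527.4, -67.8, 120.9]
tool_rot: [0.681, 0.733, 0.001, -0.001]
force: [-4.7, 14.0, 6.7]
finger_gap: 12.5
finger_force: 62.6
```

```bash
python3 -c "
from h import *
st()"
```

```text
t 45.55 pos [527.42 -67.76 120.91] yaw 1.6441 z [ 0.     0.002 -1.   ] F [-4.7 14.   6.7] M [ 2.67  1.01 -0.54] gap 12.53 ff 62.6 q [-0.2   0.38  1.69  0.    1.07 -0.27]
```

move_arm --plan '[[[0.003,0,0],[0,0,0.05]],[[0.003,0,0.001],[0,0,0.15]],[[0.003,0,0.002],[0,0,0.25]],[[0.003,0,0.003],[0,0,0.35]],[[0.003,0,0.004],[0,0,0.45]],[[0.003,0,0.005],[0,0,0.55]],[[0.003,0,0.006],[0,0,0.65]],[[0.003,0,0.007],[0,0,0.75]],[[0.003,0,0.007],[0,0,0.8]],[[0.003,0,0.007],[0,0,0.8]]]'

```text
t: 46.55
tool_pos: [528.7, -68.1, 117.7]
tool_rot: [0.976, 0.219, 0.002, 0.001]
force: [5.1, 0.3, 0.8]
finger_gap: 12.5
finger_force: 61.1
```

```bash
python3 -c "
from h import *
st()"
```

```text
t 46.55 pos [528.68 -68.13 117.66] yaw 0.4419 z [ 0.004 -0.001 -1.   ] F [5.1 0.3 0.8] M [-0.01 -0.88 -0.1 ] gap 12.46 ff 61.1 q [-0.2   0.38  1.69 -0.    1.06  0.93]
```

move_arm --plan '[[[0,0,0.001],[0,0,0.1]],[[0,0,0.002],[0,0,0.2]],[[0,0,0.003],[0,0,0.3]],[[0,0,0.004],[0,0,0.4]],[[0,0,0.0045],[0,0,0.48]],[[0,0,0.0045],[0,0,0.51]],[[0,0,0.0045],[0,0,0.53]],[[0,0,0.0045],[0,0,0.53]],[[0,0,0.0045],[0,0,0.53]],[[0,0,0.0045],[0,0,0.53]]]'

```text
t: 47.55
tool_pos: [528.7, -69.2, 115.5]
tool_rot: [0.985, -0.173, 0.002, 0.001]
force: [3.8, -8.4, -0.2]
finger_gap: 12.4
finger_force: 63.2
```

```bash
python3 -c "
from h import *
st()"
```

```text
t 47.55 pos [528.68 -69.2  115.54] yaw -0.3484 z [ 0.004 -0.004 -1.   ] F [ 3.8 -8.4 -0.2] M [-1.67 -0.8   1.28] gap 12.44 ff 63.2 q [-0.2   0.39  1.69 -0.    1.06  1.72]
```

Run:
```python
from h import *
C=load("w1");print([onz(C,p,6).round(0) for p in((332,235),(376,191))])
print(rel((425,-309,175),-.1))
```

```text
[array([ 286., -354.,    6.]), array([ 374., -428.,    6.])]
([-0.0305, 0.5218, -0.118], [0.0018, -0.0033, -0.1656])
```

move_arm --plan '[[[0,0,0],[0,0,0]],[[0,0,0],[0,0,0]],[[0,0,0],[0,0,0]],[[0,0,0],[0,0,0]],[[0,0,0],[0,0,0]],[[0,0,-0.08],[0,0,0]],[[0,0,-0.16],[0,0,0]],[[0,0,-0.2],[0,0,0]],[[0,0,-0.2],[0,0,0]],[[0,0,-0.2],[0,0,0]]]' --gripper 60

```text
t: 48.55
tool_pos: [527.6, -67.6, 214.7]
tool_rot: [0.985, -0.175, 0.001, 0.0]
force: [-1.2, 0.2, 0.2]
finger_gap: 59.9
finger_force: 0.0
```

Run:
```python
from h import *
st();print(rel((430,-309,190),-.1))
```

```text
t 48.55 pos [527.58 -67.58 214.72] yaw -0.3509 z [ 0.002 -0.    -1.   ] F [-1.2  0.2  0.2] M [-0.    0.02 -0.04] gap 59.93 ff 0.0 q [-0.2   0.27  1.6  -0.    1.27  1.73]
([-0.0174, 0.5205, 0.0493], [0.0, -0.0012, -0.1673])
```

Run:
```python
from h import *
C,o=shot("j1");im=cv2.imread("pics/j1.png")
for n,p in(("grip",(0,0,135)),("sleeve",(14,70,94)),("eye",(-5,70,94)),("post",(0,-70,97))):print(n,proj(C,jarframe(*p)).round(1))
cv2.imwrite("pics/j1c.png",cv2.resize(im[60:260,100:360],None,fx=3,fy=3,interpolation=cv2.INTER_CUBIC))
```

```text
grip [251.8 203.6]
sleeve [182.7 181.7]
eye [185.2 199.4]
post [320.6 188.1]
```

View pics/j1c.png

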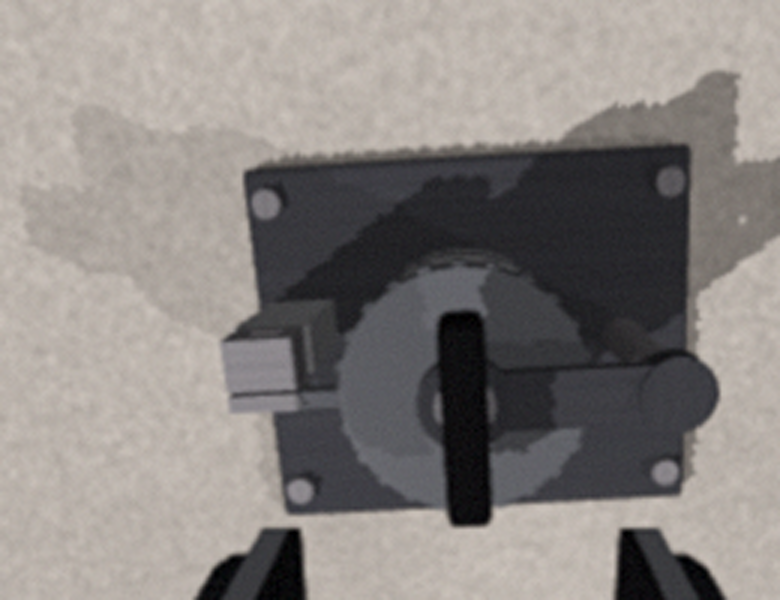

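move_arm --plan '[[[-0.017,0.52,0.05],[0,0,-0.167]],[[-0.017,0.52,0.05],[0,0,-0.167]],[[-0.017,0.52,0.05],[0,0,-0.167]],[[-0.017,0.52,0.05],[0,0,-0.167]],[[-0.017,0.52,0.05],[0,0,-0.167]],[[-0.017,0.52,0.05],[0,0,-0.167]],[[-0.017,0.52,0.05],[0,0,-0.167]],[[-0.017,0.52,0.05],[0,0,-0.167]],[[-0.017,0.52,0.05],[0,0,-0.167]],[[-0.017,0.52,0.05],[0,0,-0.167]]]'

```text
t: 49.6
tool_pos: [431.0, -307.8, 190.1]
tool_rot: [0.999, -0.049, 0.001, 0.0]
force: [-0.1, -0.6, 0.3]
finger_gap: 60.4
finger_force: 0.0
```

Run:
```python
from h import *
st();C,o=shot("p1")
for q in("pin","pin_tip"):print(q,spots("wrist",q))
im=cv2.imread("pics/p1.png")
cv2.imwrite("pics/p1c.png",cv2.resize(im[100:260,170:340],None,fx=3.7,fy=3.7,interpolation=cv2.INTER_CUBIC))
```

```text
t 49.6 pos [ 431.02 -307.75  190.06] yaw -0.0987 z [ 0.002 -0.    -1.   ] F [-0.1 -0.6  0.3] M [0.03 0.   0.07] gap 60.4 ff 0.0 q [-0.69  0.29  1.63  0.    1.22  0.98]
pin [([244.3, 118.3, 14.4, 85.8], 0.78), ([0.0, 72.9, 38.3, 96.9], 0.51)]
pin_tip [([246.1, 118.5, 13.7, 85.8], 0.78), ([0.0, 40.0, 136.7, 159.2], 0.16)]
```

View pics/p1c.png

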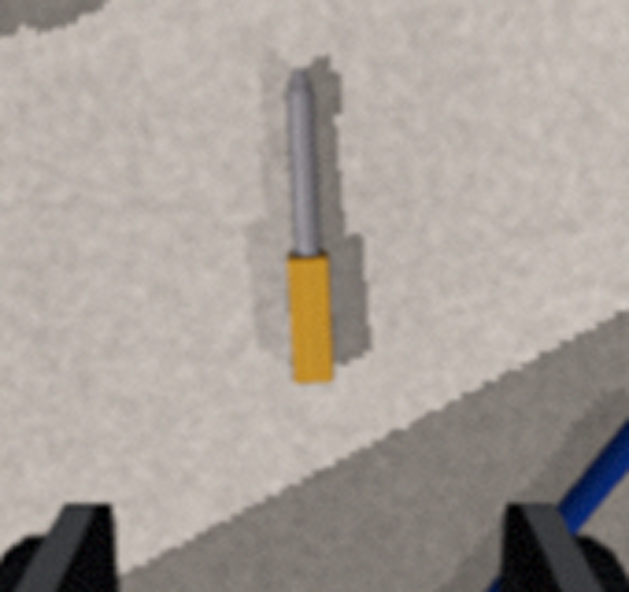

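The crop shows the cap shut with the eye plate at (265,400), just before the sleeve at (260,363). The pin lies clear of everything, its handle from (308,255) to (313,382) and its tip at (299,75). The marker is well to the right.

```bash
sed -i 's/529.2,-67.5/528.4,-70.2/' h.py
python3 - <<'E'
from h import *
C=load("p1");p=lambda u,v:(170+u/3.7,100+v/3.7)
f,b,c,t=onz(C,p(308,255),14),onz(C,p(313.5,382),14),onz(C,p(311,319),14),onz(C,p(299,73),7)
s=onz(C,p(310,256),7)
d=f-b;print("handle",c.round(1),np.linalg.norm(d),np.arctan2(d[1],d[0]));d=t-s;print("shaft",t.round(1),np.linalg.norm(d),np.arctan2(d[1],d[0]))
C2=load("w2");q=lambda u,v:(130+u/2.9,20+v/2.85)
print(tri([(C,p(299,73)),(C2,q(771,354))]),tri([(C,p(311,319)),(C2,q(740,498))]))
c=(f+b)/2
for g in(-8,0):
  y=-.06;G=c+g*np.array([np.cos(y),np.sin(y),0]);print(G.round(1),rel((G[0],G[1],60),y),rel((G[0],G[1],2.5),y))
E
```

```text
handle [ 422.9 -309.1   14. ] 43.96931374851533 -0.05485231520031135
shaft [ 502.3 -313.     7. ] 59.45771964579151 -0.0378817825507604
(array([ 503.60490457, -313.26007536,    9.88529002]), [[0.1, -1.1], [-0.2, 0.8]]) (array([ 421.84724772, -309.06105292,    8.05680413]), [[-0.0, -0.4], [-0.0, 0.3]])
[ 414.7 -308.6   14. ] ([-0.0325, 0.0038, 0.2602], [0.0002, -0.0014, -0.0263]) ([-0.0327, 0.0037, 0.3752], [0.0002, -0.0014, -0.0263])
[ 422.7 -309.1   14. ] ([-0.0165, 0.0031, 0.2602], [0.0002, -0.0014, -0.0263]) ([-0.0167, 0.0031, 0.3752], [0.0002, -0.0014, -0.0263])
```

move_arm --plan '[[[-0.032,0.003,0.1],[0,0,-0.034]],[[-0.032,0.003,0.2],[0,0,-0.034]],[[-0.032,0.003,0.29],[0,0,-0.034]],[[-0.032,0.003,0.34],[0,0,-0.034]],[[-0.032,0.003,0.365],[0,0,-0.034]],[[-0.032,0.003,0.374],[0,0,-0.034]],[[-0.032,0.003,0.374],[0,0,-0.034]],[[-0.032,0.003,0.374],[0,0,-0.034]],[[-0.032,0.003,0.374],[0,0,-0.034]],[[-0.032,0.003,0.374],[0,0,-0.034]]]' --gripper 50

```text
t: 50.75
tool_pos: [415.0, -309.1, 3.9]
tool_rot: [1.0, -0.025, 0.002, 0.001]
force: [-0.0, 0.2, 0.3]
finger_gap: 49.6
finger_force: 0.0
```

move_arm --plan '[[[0,0,0],[0,0,0]],[[0,0,0],[0,0,0]],[[0,0,0],[0,0,0]],[[0,0,0],[0,0,0]],[[0,0,0],[0,0,0]],[[0,0,0],[0,0,0]],[[0,0,0],[0,0,0]],[[0,0,0],[0,0,0]],[[0,0,0],[0,0,0]],[[0,0,0],[0,0,0]]]' --gripper 5 --newtons 60

```text
t: 51.75
tool_pos: [414.8, -308.8, 3.4]
tool_rot: [1.0, -0.025, 0.001, 0.0]
force: [-1.9, 2.0, 5.6]
finger_gap: 11.9
finger_force: 59.0
```

Run:
```python
from h import *
st();o=env.get_obs()
print("eye",jarframe(0,70,82))
# hover: tip 25 mm before eye plate front (x=-8); tip is 90 ahead of grip point
z=120;P=jarframe(-8-35-90,70,z);print(P,rel(P,-.293))
```

```text
t 51.75 pos [ 414.8  -308.85    3.37] yaw -0.0495 z [ 0.002 -0.001 -1.   ] F [-1.9  2.   5.6] M [0.23 0.26 0.04] gap 11.93 ff 59.0 q [-0.71  0.54  1.79  0.    0.81  0.91]
eye [548.61779659  -3.18328044  82.        ]
[421.28602943  35.23053309 120.        ] ([-0.0206, -0.6879, -0.2336], [0.0001, -0.0014, 0.1624])
```

move_arm --plan '[[[0,0,-0.06],[0,0,0]],[[0,0,-0.14],[0,0,0]],[[0,0,-0.22],[0,0,0]],[[0,0,-0.3],[0,0,0]],[[0,0,-0.37],[0,0,0]],[[0,-0.06,-0.37],[0,0,0]],[[0,-0.14,-0.37],[0,0,0.04]],[[0,-0.22,-0.37],[0,0,0.08]],[[0,-0.28,-0.37],[0,0,0.12]],[[0,-0.3,-0.37],[0,0,0.16]]]'

```text
t: 52.75
tool_pos: [421.6, -156.6, 188.0]
tool_rot: [0.99, -0.145, 0.001, -0.0]
force: [0.0, -0.5, -0.4]
finger_gap: 12.0
finger_force: 58.9
```

Run:
```python
from h import *
st();P=jarframe(-8-35-90,70,150);print(P,rel(P,-.293))
```

```text
t 52.75 pos [ 421.62 -156.62  188.  ] yaw -0.2901 z [ 0.002 -0.    -1.   ] F [ 0.  -0.5 -0.4] M [-0.02  0.02  0.01] gap 12.0 ff 58.9 q [-0.44  0.12  1.85  0.    1.17  1.42]
[421.28602943  35.23053309 150.        ] ([-0.1105, -0.3674, 0.076], [-0.0003, -0.0012, 0.002])
```

move_arm --plan '[[[-0.02,-0.06,0],[0,0,0]],[[-0.044,-0.15,0],[0,0,0]],[[-0.066,-0.22,0],[0,0,0]],[[-0.09,-0.3,0],[0,0,0]],[[-0.11,-0.365,0],[0,0,0]],[[-0.11,-0.367,0.04],[0,0,0.002]],[[-0.11,-0.367,0.1],[0,0,0.002]],[[-0.11,-0.367,0.15],[0,0,0.002]],[[-0.11,-0.367,0.15],[0,0,0.002]],[[-0.11,-0.367,0.15],[0,0,0.002]]]'

```text
t: 53.75
tool_pos: [421.7, 32.6, 113.5]
tool_rot: [0.989, -0.146, 0.001, 0.0]
force: [0.4, -0.3, -1.0]
finger_gap: 12.7
finger_force: 58.9
```

Run:
```python
from h import *
st();C,o=shot("i1")
a=R.from_quat(o["tool_rot"]).as_matrix()
tip=o["tool_pos"]+a@np.array([90,0,-3.6]);print("tip pred",tip,proj(C,tip),"eye",proj(C,jarframe(-5,70,82)),"eyetop",proj(C,jarframe(-5,70,94)),"sleevetop",proj(C,jarframe(14,70,94)))
im=cv2.imread("pics/i1.png");x,y=map(int,proj(C,jarframe(-30,60,85)))
x0=max(0,x-100);y0=max(0,y-75);print(x0,y0)
cv2.imwrite("pics/i1c.png",cv2.resize(im[y0:y0+150,x0:x0+200],None,fx=4,fy=4,interpolation=cv2.INTER_CUBIC))
```

```text
t 53.75 pos [421.73  32.58 113.46] yaw -0.2926 z [ 0.002 -0.    -1.   ] F [ 0.4 -0.3 -1. ] M [-0.01  0.   -0.09] gap 12.67 ff 58.9 q [-0.01  0.17  1.99 -0.    0.98  1.85]
tip pred [507.89843545   6.62641999 117.20854338] [252.36278464  85.07344509] eye [248.41150057  25.09103454] eyetop [248.06974311  17.8093094 ] sleevetop [247.97676374 -22.02976031]
165 0
```

View pics/i1c.png

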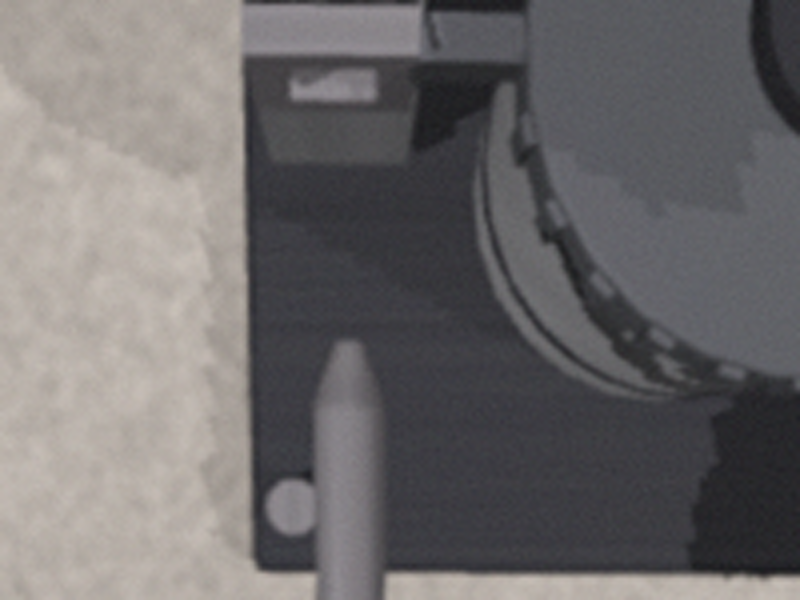

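The tip is at (348,342) in the crop. The eye hole spans (290–380, 68–103), and the model's predicted hole centre fits it laterally to about 0.5 px. Next I align height and line.

Run:
```python
from h import *
C=load("i1")
for p in((-8,63.5,88.5),(-8,76.5,88.5),(-8,63.5,75.5),(-8,76.5,75.5),(-8,58,94),(-8,82,94),(-8,70,70)):print(p,((proj(C,jarframe(*p))-[165,0])*4).round(0))
P=jarframe(-8-25-90,70,78.4);print(P,rel(P,-.293))
st()
P=jarframe(-8-15-90,70,78.4);print(P,rel(P,-.293))
```

```text
(-8, 63.5, 88.5) [379. 109.]
(-8, 76.5, 88.5) [287. 109.]
(-8, 63.5, 75.5) [377. 136.]
(-8, 76.5, 75.5) [292. 136.]
(-8, 58, 94) [421.  96.]
(-8, 82, 94) [244.  96.]
(-8, 70, 70) [335. 147.]
[430.85984651  32.34227644  78.4       ] ([0.0166, -0.0046, 0.0713], [-0.0003, -0.0021, 0.0002])
t 53.8 pos [422.12  32.55 114.01] yaw -0.2926 z [ 0.003 -0.    -1.   ] F [ 0.2  0.2 -0.2] M [-0.03 -0.02  0.02] gap 12.09 ff 58.9 q [-0.01  0.17  1.99 -0.    0.98  1.85]
[440.43366359  29.45401978  78.4       ] ([0.0366, -0.0046, 0.0713], [-0.0003, -0.0021, 0.0002])
```

Run:
```python
from h import *
P=jarframe(-103,70,78.4);print(P,rel(P,-.293))
```

```text
[450.00748067  26.56576312  78.4       ] ([0.0566, -0.0046, 0.0714], [-0.0003, -0.0021, 0.0002])
```

move_arm --plan '[[[0,-0.005,0.04],[0,-0.002,0]],[[0,-0.005,0.071],[0,-0.002,0]],[[0.02,-0.005,0.071],[0,-0.002,0]],[[0.04,-0.005,0.071],[0,-0.002,0]],[[0.056,-0.005,0.071],[0,-0.002,0]],[[0.056,-0.005,0.071],[0,-0.002,0]],[[0.056,-0.005,0.071],[0,-0.002,0]],[[0.056,-0.005,0.071],[0,-0.002,0]],[[0.056,-0.005,0.071],[0,-0.002,0]],[[0.056,-0.005,0.071],[0,-0.002,0]]]'

```text
t: 54.8
tool_pos: [449.1, 27.0, 77.5]
tool_rot: [0.989, -0.146, -0.001, -0.0]
force: [-0.5, -0.5, -0.6]
finger_gap: 12.0
finger_force: 58.9
```

Run:
```python
from h import *
st();P=jarframe(-103,70,78.4);print(P,rel(P,-.293))
C,o=shot("i2");a=R.from_quat(o["tool_rot"]).as_matrix()
tip=o["tool_pos"]+a@np.array([90,0,-3.6])
im=cv2.imread("pics/i2.png");x,y=map(int,proj(C,tip));x0=x-70;y0=max(0,y-75)
for n,p in(("hole",(-3,63.5,88.5)),("",(-3,76.5,88.5)),("",(-3,63.5,75.5)),("top",(-3,58,94)),("top",(-3,82,94)),("back",(3,70,94)),("sl",(5,82,94))):print(n,((proj(C,jarframe(*p))-[x0,y0])*5).round(0))
print("tip",((proj(C,tip)-[x0,y0])*5).round(0))
cv2.imwrite("pics/i2c.png",cv2.resize(im[y0:y0+110,x0:x0+140],None,fx=5,fy=5,interpolation=cv2.INTER_CUBIC))
```

```text
t 54.8 pos [449.06  26.98  77.5 ] yaw -0.2924 z [-0.001  0.    -1.   ] F [-0.5 -0.5 -0.6] M [0.02 0.01 0.03] gap 11.96 ff 58.9 q [-0.02  0.29  1.94  0.    0.91  1.84]
[450.00748067  26.56576312  78.4       ] ([0.002, 0.0002, -0.0018], [-0.0001, 0.0007, 0.0004])
hole [426. 237.]
 [282. 237.]
 [419. 264.]
top [493. 224.]
top [214. 223.]
back [354. 147.]
sl [212. 121.]
tip [352. 375.]
```

View pics/i2c.png

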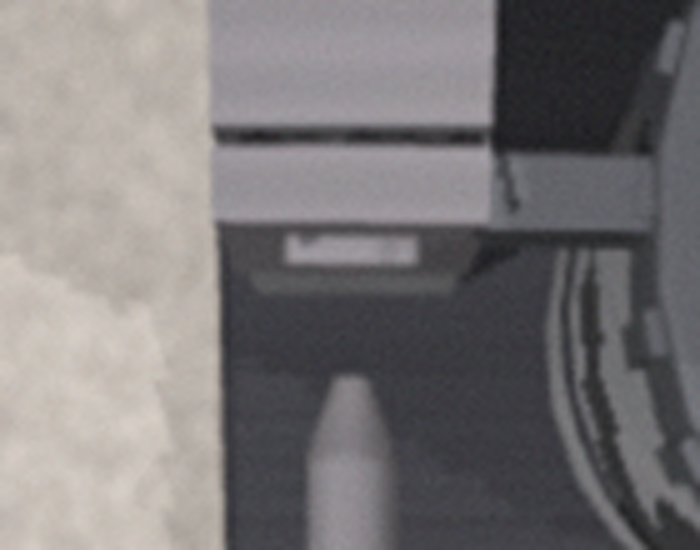

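The tip at (350,375) is centred on the hole (284–418, 235–265), and the model matches to a pixel. Inserting, halfway first.

move_arm --plan '[[[0,0,-0.0018],[0,0,0]],[[0.008,0,-0.0018],[0,0,0]],[[0.016,0,-0.0018],[0,0,0]],[[0.024,0,-0.0018],[0,0,0]],[[0.032,0,-0.0018],[0,0,0]],[[0.04,0,-0.0018],[0,0,0]],[[0.048,0,-0.0018],[0,0,0]],[[0.056,0,-0.0018],[0,0,0]],[[0.06,0,-0.0018],[0,0,0]],[[0.06,0,-0.0018],[0,0,0]]]'

```text
t: 55.85
tool_pos: [478.1, 18.2, 78.2]
tool_rot: [0.989, -0.146, -0.001, -0.0]
force: [-0.1, -0.3, -0.0]
finger_gap: 12.2
finger_force: 58.9
```

Run:
```python
from h import *
st();P=jarframe(-38,70,78.4);print(P,rel(P,-.293))
```

```text
t 55.85 pos [478.1   18.21  78.24] yaw -0.2926 z [-0.001  0.    -1.   ] F [-0.1 -0.3 -0. ] M [0.01 0.05 0.03] gap 12.18 ff 58.9 q [-0.04  0.34  1.87  0.    0.94  1.82]
[512.23729169   7.79209486  78.4       ] ([0.0714, 0.0003, -0.0004], [-0.0001, 0.0007, 0.0003])
```

No contact force. Continuing.

move_arm --plan '[[[0.01,0,0],[0,0,0]],[[0.02,0,0],[0,0,0]],[[0.03,0,0],[0,0,0]],[[0.04,0,0],[0,0,0]],[[0.05,0,0],[0,0,0]],[[0.058,0,0],[0,0,0]],[[0.065,0,0],[0,0,0]],[[0.071,0,0],[0,0,0]],[[0.071,0,0],[0,0,0]],[[0.071,0,0],[0,0,0]]]'

```text
t: 56.85
tool_pos: [511.8, 8.1, 78.2]
tool_rot: [0.989, -0.146, -0.001, -0.0]
force: [0.3, -0.1, -0.8]
finger_gap: 12.2
finger_force: 58.9
```

```bash
python3 -c "
from h import *
st()"
```

```text
t 56.85 pos [511.82   8.06  78.21] yaw -0.2925 z [-0.001  0.    -1.   ] F [ 0.3 -0.1 -0.8] M [-0.02  0.01  0.03] gap 12.16 ff 58.9 q [-0.06  0.4   1.77  0.    0.97  1.81]
```

move_arm --plan '[[[0.003,0,0],[0,0,0]],[[0.006,0,0],[0,0,0]],[[0.009,0,0],[0,0,0]],[[0.009,0,0.001],[0,0,0]],[[0.009,0,0.002],[0,0,0]],[[0.009,0,0.003],[0,0,0]],[[0.009,0,0.003],[0,0,0]],[[0.009,0,0.003],[0,0,0]],[[0.009,0,0.003],[0,0,0]],[[0.009,0,0.003],[0,0,0]]]'

```text
t: 57.85
tool_pos: [516.2, 6.7, 76.8]
tool_rot: [0.989, -0.146, -0.0, -0.0]
force: [0.1, -1.0, -1.4]
finger_gap: 12.1
finger_force: 58.9
```

move_arm --plan '[[[0,0,0],[0,0,0]],[[0,0,0],[0,0,0]],[[0,0,0],[0,0,0]],[[0,0,0],[0,0,0]],[[0,0,0],[0,0,0]],[[0,0,0],[0,0,0]],[[0,0,0],[0,0,0]],[[0,0,0],[0,0,0]],[[0,0,0],[0,0,0]],[[0,0,0],[0,0,0]]]' --gripper 26

```text
t: 58.85
tool_pos: [516.2, 6.7, 76.7]
tool_rot: [0.989, -0.146, -0.001, -0.0]
force: [0.2, -0.4, -0.3]
finger_gap: 26.0
finger_force: 0.0
```

```bash
python3 -c "
from h import *
st()"
```

```text
t 58.85 pos [516.2    6.75  76.74] yaw -0.2925 z [-0.001  0.    -1.   ] F [ 0.2 -0.4 -0.3] M [-0.01 -0.01 -0.06] gap 26.01 ff 0.0 q [-0.06  0.41  1.76  0.    0.97  1.8 ]
```

Lift straight up, then look.

move_arm --plan '[[[0,0,-0.02],[0,0,0]],[[0,0,-0.06],[0,0,0]],[[0,0,-0.12],[0,0,0]],[[0,0,-0.2],[0,0,0]],[[0,0,-0.28],[0,0,0]],[[-0.06,0,-0.32],[0,0,0]],[[-0.1,0,-0.34],[0,0,0]],[[-0.1,0,-0.34],[0,0,0]],[[-0.1,0,-0.34],[0,0,0]],[[-0.1,0,-0.34],[0,0,0]]]'

```text
t: 59.85
tool_pos: [468.8, 20.9, 246.5]
tool_rot: [0.989, -0.146, -0.001, -0.0]
force: [-0.0, -0.2, -0.7]
finger_gap: 26.1
finger_force: 0.0
```

Run:
```python
from h import *
st();C,o=shot("f1");im=cv2.imread("pics/f1.png")
sc=env.snapshot("scene");print(spots("scene","vial"),spots("scene","marker"),spots("scene","stone0"))
x,y=map(int,proj(C,jarframe(10,40,90)));y0=max(0,y-75);x0=max(0,x-90)
for n,p in(("tip exp",(56,70,82)),("plate",(-3,70,94)),("sleeve end",(23,70,94)),("bar+",(32,0,135)),("bar-",(-32,0,135))):print(n,((proj(C,jarframe(*p))-[x0,y0])*4).round())
cv2.imwrite("pics/f1c.png",cv2.resize(im[y0:y0+150,x0:x0+200],None,fx=4,fy=4,interpolation=cv2.INTER_CUBIC))
```

```text
t 59.85 pos [468.8   20.9  246.48] yaw -0.2926 z [-0.002  0.    -1.   ] F [-0.  -0.2 -0.7] M [0.02 0.02 0.01] gap 26.06 ff 0.0 q [-0.03  0.11  1.72  0.    1.32  1.83]
[([354.1, 242.0, 8.5, 25.0], 0.82)] [([138.7, 156.1, 36.7, 13.0], 0.5)] [([174.1, 174.8, 92.2, 86.7], 0.36)]
tip exp [250. 119.]
plate [250. 352.]
sleeve end [250. 248.]
bar+ [567. 186.]
bar- [546. 478.]
```

View pics/f1c.png

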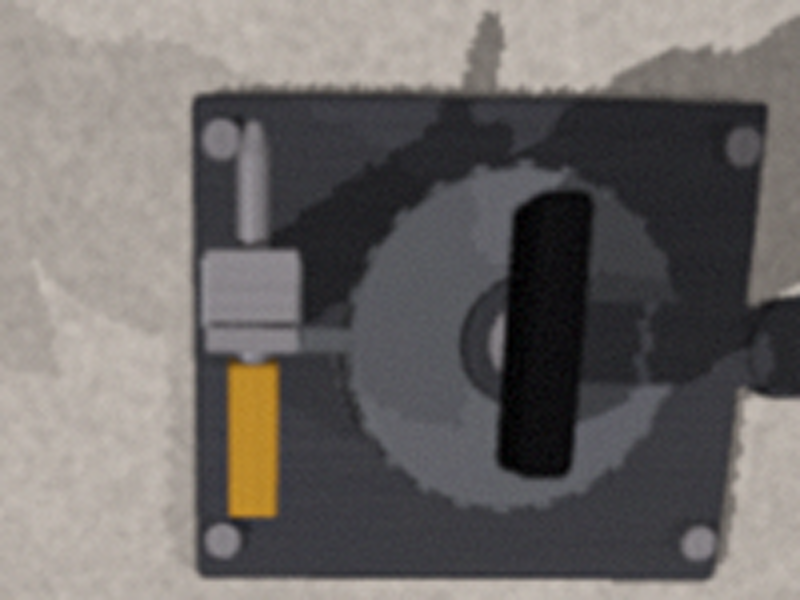

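The pin sits through the eye and sleeve with its tip well out at (253,125), and its handle is by the eye. The cap is shut, and the vial and marker detections match the start. Handing in.

```bash
python3 -c "
from workcell import env
print(env.job_done())"
```

```text
the job is handed in; nothing more can be done
None
```

The job is handed in: all five stones are in the jar, the cap is screwed shut, and the lock pin sits through eye and sleeve with its tip sticking out; the vial and marker look unmoved, and the hand-in gave no verdict.

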